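# Take the stall's battery pack out for charging

## Robot

A 7-joint arm with a two-finger parallel gripper is mounted at the origin on the work surface. World frame = base frame: x ahead of the robot, y to its left, z up, the work surface at z = 0. Lengths are in m, angles in rad, forces in N, time in s.
With the tool pointing down it reaches from about 0.425 to 0.875 m from the base axis. Payload 4.7 kg.
Tool frame: the origin (TCP) lies at the very end of the fingers, on their centre line; the grasp point (between the pads) lies 19 mm behind it; z points along the fingers, y is the direction in which the jaws open and shut (so a half turn about z gives the same grasp; the last joint's range is limited). The gripper opens to 85 mm and grips with 20 to 120 N. Pads are 22 mm wide; open, the fingers measure 114 mm over their backs; the gripper's body (76 mm by 85 mm) begins 54 mm behind the grasp point. The pads swing forward as they close: fully open they stand 13 mm farther back than shut.
Start: joints at [1.321, 0.321, -0.07, 1.45, 0.023, 1.371, -0.057], TCP at [0.169, -0.628, 0.199] pointing down, gripper open.
Joint ranges: [-2.86, 2.86], [-0.3, 2.09], [-1.38, 1.24], [0.06, 2.45], [-1.56, 4.7], [0.09, 2.05], [-2.69, 2.69]. Speed limits (rad/s): [2.57, 2.57, 3.14, 3.14, 3.14, 3.14, 3.14].

## Interface

Orientations are given as a unit quaternion [x, y, z, w].
In Python, from bench import monitor, viewer, env gives the robot as it stands.
- The arm moves only by the tool play_rows, never from a script. Its argument "deltas" is a list of rows, each a list of 3 entries, a list of its own where there are three numbers: the opening, from 0 (shut) to 1 (fully open), then the shift along the world's x, y, z in mm, then the turn about the world's z in degrees. In form: [[jaw, [tx, ty, tz], spin], ...]. A call has 1 to 8 rows; each row shifts and turns the pose as measured when the row begins; what a row does not reach is not made up. A row lasts 1/12 s, in which the tool goes at most 41.7 mm and 7.16 degrees, less where a joint would pass 70% of its speed; a pose out of reach is approached as far as the arm can. A call with a gripper value outside its range is refused whole. The fingers move at their own pace and stop on an object; "grip_force" is the grip in N (left out, the last holds). Time passes only in rows, so rows that do not move let the fingers close. It gives the time, the measured TCP pose, the force and the opening at its end, in the units of the state.
- monitor.get_obs(): the state, without advancing time (a new reading comes with each control period).
- viewer.get_image(name): name is "scene" or "top" or "wrist"; returns a dict with "pixels" (400x640x3 uint8, red, green, blue), "intrinsics" (3x3 intrinsics, pixels), "T" (4x4, takes a point from camera to world coordinates). Camera axes: x right, y up, looking along -z (the intrinsics and any distortion apply to the point x, -y, -z); pixel columns grow to the right and rows downward; lengths in m; the calibration is good to about 2 mm. A picture is of the moment at which its call begins. There is no depth.
- env.job_done(): hands the job in, once; it reports no verdict.
The state is a dict: "time": time; "q": joint angles; "qvel": joint speeds; "effort": joint torques, N m; "position": TCP position; "tool_rot": TCP orientation; "wrist_force": force on the tool from outside, world axes, zero at the start; "ft_torque": the same for the moment, N m; "width": finger opening in m.
Only numpy, scipy, OpenCV 4.12 (cv2) and the standard library are available. Lean on these libraries where they do the work, as an engineer would, in place of code of your own. Each camera call takes 0.05 s, during which the arm holds its last target.

## Task

Take the battery pack out of the stall's plywood supply case and put it on charge. Turn both turn buttons aside, lift the lid panel out and lay it flat in the steel tray; then feel the push-lock main switch with the fingertips (out is off, locked in is on, and each full press changes it over), click it if it is locked in, and only once it is left out, off, lift the pack by its grip bar and stand it in the charger. Set the panel and the pack down rather than dropping them, and leave the fruit, parcel, jar and mug where they are.

Things in the scene. Friction and masses are not known exactly. Their poses are not given: they have to be found in the camera images.
- case: Plywood box 172 (x) x 256 (y) x 125 mm high, fixed on the table; origin: centre of its underside. The frame round its top is flush with the lid panel, 125 mm up; the opening below the panel is 120 x 170 mm clear (ledge 113 to 119 mm up). Inside, the battery pack stands towards -y, the main switch towards +y. Wire carrying handles on the two y ends reach 154 mm from the centre.
- turn_left (a joint): Angle of the turn button on the +y end of the frame, rad, counter-clockwise from above positive: near 0 it points along the case's y axis and its inner end overlaps the panel; at 1.57 or -1.57 it lies along the frame. Turns either way (stops at 1.6 and -1.6, friction 0.04 N m) and stays where left. Turned more than 1.15 it frees the panel.
- turn_right (a joint): The same for the turn button on the -y end of the frame.
- turn_left_pivot (a point): Middle of the +y turn button, on its pivot, 107 mm from the case's centre: a dark iron bar 52 mm long, 12 mm wide, 11 mm high, from 127 to 138 mm above the table (this point 132.5 mm up). 2 mm gap under the bar to frame and panel. Bare frame and panel lie round it, 125 mm up.
- turn_right_pivot (a point): Middle of the -y turn button, on its pivot; the same bar on the other end of the case.
- panel: Loose plywood lid panel, 132 (x) x 182 (y) x 6 mm, 0.17 kg; origin: centre of its underside. On it, centred, a wooden batten to grip: 80 mm long along x, 18 mm wide (y), its top 26 mm above the origin. It lies in the frame with 2 mm play all round, underside 119 mm up.
- switch: Housing of the push-lock main switch, fixed in the case 48 mm from its centre towards +y: a 56 x 56 mm steel bracket 72 mm high; origin: centre of its underside, 8 mm above the table. A black round push cap, diameter 28 mm, stands up from its middle and is pressed straight down: each press to the bottom and release changes it over between out (off) and locked in (on).
- switch_out (a point): Fixed point on the switch's axis, 100 mm above the table, where the top of the cap is when out (off); it does not move with the cap. Locked in (on) the cap's top is 5 mm lower, pressed to the bottom stop 8.8 mm lower. The state at the start is unknown. The cap resists with 1.5 N when out, 2.8 N when locked in, about 4 N near the stop, so it can be felt with 1 N without moving.
- pack: Loose battery pack, about 0.65 kg (0.5 to 0.8): grey plastic block 100 (x) x 62 (y) x 78 mm; origin: centre of its underside. A grip bar on two posts on top: 84 mm long along x, 14 mm wide (y), from 94 to 106 mm above the origin, open 16 mm below the bar between the posts. It stands in the case, underside 8 mm up, between guides 25 mm high with about 2 to 3 mm play, 38 mm from the case's centre towards -y.
- tray: Steel tray fixed on the table, 190 (x) x 230 (y) x 14 mm outside, walls and floor 4 mm; origin: centre of its underside. The panel fits flat inside, its long side along y, with about 24 mm to spare all round.
- charger: Black charger fixed on the table; origin: centre of its underside below the middle of its shallow bay. Bay floor 22 mm up, 124 (x) x 86 (y) mm, with a rim 12 mm high and 8 mm wide round it; a box 42 mm long and 44 mm high adjoins it at the +x end (to x = +112 mm). The pack stands on the bay floor, long side along x, either way round.
- cucumber_a: Bystander: cucumber 150 mm long, 40 mm thick, lying along its x axis; origin on its underside.
- cucumber_b: Bystander: a second such cucumber.
- starfruit_a: Bystander: star fruit 112 mm long, about 65 mm high; origin on its underside.
- starfruit_b: Bystander: a second such star fruit.
- parcel: Bystander: leaf-wrapped parcel 85 x 56 x 37 mm; origin: centre of its underside.
- jar: Bystander: jar, 68 mm across, 95 mm high; origin: centre of its underside.
- mug: Bystander: white mug, 76 mm across, 85 mm high; origin: centre of its underside.

How it is judged:
On the way, in this order (a step that is already met when the one before it is completed fails the run):
1. both turn buttons are turned aside ((value of joint turn_left above 1.15 rad or value of joint turn_left below -1.15 rad) and (value of joint turn_right above 1.15 rad or value of joint turn_right below -1.15 rad)), for 0.1 s.
2. the panel is out of the frame and lies flat in the steel tray, let go (horizontal distance between panel and tray below 0.05 m and z of panel in the frame of tray below 0.009 m and angle between panel's own z axis and vertical below 0.06 rad and linear speed of panel below 0.03 m/s and contact force between the fingers and panel below 0.1 N), for 0.2 s.
3. the cap of the main switch has been felt with the fingers (contact force between the fingers and plunger_c0 above 0.5 N), for 0.02 s.
4. the pack is drawn out of the case with the switch out (off) (z of pack in the frame of case above 0.06 m and z of plunger_c0 in the frame of case above 0.087 m), for 0.1 s.
At the end, for the whole second after the job is handed in: Pack upright and still on the charger bay's floor (within 22 mm of its middle, 0.06 rad of upright); panel flat and still on the tray floor (within 50 mm of its middle, 0.06 rad of level); both turn buttons more than 1.15 rad aside; switch out (cap within 2 mm of its out height) (all of step 1 and horizontal distance between pack and charger below 0.022 m and z of pack in the frame of charger between 0.018 and 0.027 m and angle between each of pack, panel's own z axis and vertical below 0.06 rad and linear speed of each of pack, panel below 0.03 m/s and horizontal distance between panel and tray below 0.05 m and z of panel in the frame of tray below 0.009 m and z of plunger_c0 in the frame of case above 0.087 m); the robot touches nothing.
It fails at once if the pack is raised more than 12 mm in the case while the switch is locked in (on) or held down (z of pack in the frame of case above 0.02 m and not (z of plunger_c0 in the frame of case above 0.086 m)).
It fails at once if the pack is dropped: it falls free at more than 0.7 m/s (linear speed of pack above 0.7 m/s and contact force between the fingers and pack below 0.05 N).
It fails at once if the panel is dropped: it falls free at more than 0.7 m/s (linear speed of panel above 0.7 m/s and contact force between the fingers and panel below 0.05 N).
It fails at once if a bystander is moved more than 40 mm (distance of any of cucumber_a, cucumber_b, starfruit_a, starfruit_b, parcel, jar, mug from where it was at the start of the episode above 0.04 m).
It also fails if it takes over 72 s, if anything falls off the work surface, if the arm or the gripper's body presses on something with over 40 N, if the wrist force passes 120 N, or if a joint passes its speed limit or range.

## Working session

There is one attempt and no reset: what is moved stays moved. The work goes in short steps, Python scripts to look and compute and a tool call to move; the robot and the scene stay as the last step left them, time stands still between calls to the robot, and variables do not carry over. Pictures are saved under pics/ and viewed, and the job is handed in when it is done.

Besides the shell and the picture viewer there is one more tool, called after "Request:" as name([rows], argument=value, ...), one row to a line, values as JSON. play_rows: Moves the arm, as the interface text tells. Its arguments: {"type":"object","properties":{"deltas":{"type":"array"},"grip_force":{"type":"number"}},"required":["deltas"]}

```bash
mkdir -p pics; ls; cat > h.py <<'E'
import numpy as np, cv2
from bench import monitor, viewer, env
def snap(name, fn):
    d=viewer.get_image(name); p=np.ascontiguousarray(d["pixels"][:,:,::-1]); cv2.imwrite(f"pics/{fn}.png",p)
    np.savez(f"pics/{fn}.npz",K=d["intrinsics"],T=d["T"]); return d
def crop(fn,x0,y0,w,h,s,out):
    im=cv2.imread(f"pics/{fn}.png")[y0:y0+h,x0:x0+w]; cv2.imwrite(f"pics/{out}.png",cv2.resize(im,None,fx=s,fy=s,interpolation=cv2.INTER_CUBIC))
def pt(fn,u,v,z):
    c=np.load(f"pics/{fn}.npz");K,T=c["K"],c["T"]
    r=np.linalg.inv(K)@[u,v,1]; d=T[:3,:3]@[r[0],-r[1],-r[2]]; o=T[:3,3]
    return (o+d*(z-o[2])/d[2])
def px(fn,p):
    c=np.load(f"pics/{fn}.npz");K,T=c["K"],c["T"]
    q=T[:3,:3].T@(np.array(p)-T[:3,3]); q=K@[q[0],-q[1],-q[2]]; return q[:2]/q[2]
E
python3 - <<'E'
from h import *
o=monitor.get_obs(); print({k:np.round(v,3) for k,v in o.items()})
for n in("scene","top","wrist"):
    d=snap(n,n+"0"); print(n,d["intrinsics"].round(1).tolist(),d["T"].round(3).tolist())
E
```

```text
pics
{'time': np.float64(0.0), 'q': array([ 1.321,  0.322, -0.07 ,  1.452,  0.023,  1.371, -0.057]), 'qvel': array([-0.   , -0.   ,  0.001, -0.001,  0.   , -0.001, -0.002]), 'effort': array([-0.0000e+00, -4.9358e+01, -3.8300e-01, -3.1433e+01,  1.3000e-02,
        1.1000e-02,  0.0000e+00]), 'position': array([ 0.169, -0.627,  0.198]), 'tool_rot': array([ 0.991,  0.132, -0.   , -0.001]), 'wrist_force': array([-0.189, -0.138,  0.542]), 'ft_torque': array([ 0.06 , -0.046, -0.008]), 'width': np.float64(0.085)}
scene [[446.0, 0.0, 324.4], [0.0, 446.0, 194.3], [0.0, 0.0, 1.0]] [[-0.878, -0.246, 0.411, 1.06], [0.478, -0.493, 0.727, 0.886], [0.024, 0.835, 0.55, 0.795], [0.0, 0.0, 0.0, 1.0]]
top [[509.0, 0.0, 314.1], [0.0, 509.0, 199.9], [0.0, 0.0, 1.0]] [[-0.006, 0.99, -0.141, 0.369], [-1.0, -0.008, -0.009, -0.009], [-0.01, 0.141, 0.99, 1.34], [0.0, 0.0, 0.0, 1.0]]
wrist [[298.2, 0.0, 322.8], [0.0, 298.2, 195.7], [0.0, 0.0, 1.0]] [[0.261, 0.926, 0.274, 0.239], [-0.965, 0.25, 0.073, -0.61], [-0.001, -0.283, 0.959, 0.373], [0.0, 0.0, 0.0, 1.0]]
```

View pics/scene0.png

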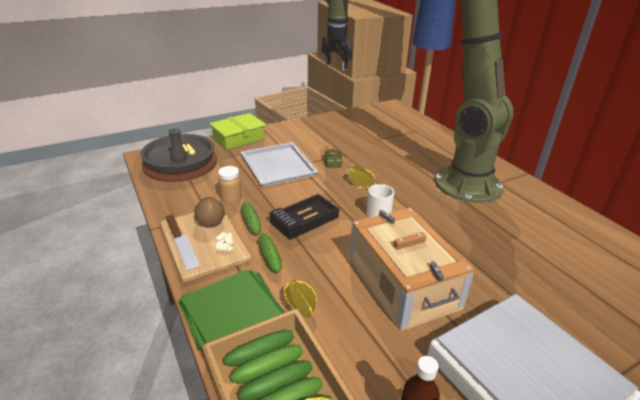

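View pics/top0.png

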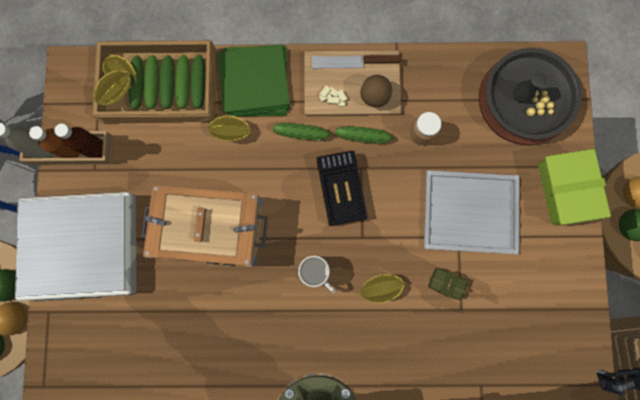

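View pics/wrist0.png

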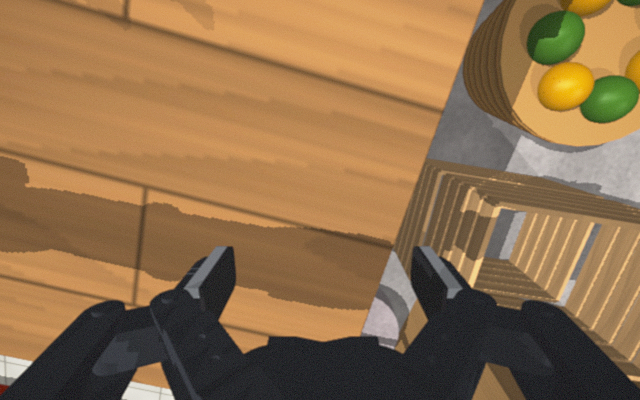

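The overview shows the case at about (203,226) in the top picture, the charger at (343,188) with its box at +x, and the tray at (472,212). The mug (314,271), star fruit (383,289) and parcel (450,283) lie on the robot's side. I'll crop in closer.

```bash
python3 - <<'E'
from h import *
crop("top0",130,175,145,100,5.5,"c1")
crop("top0",300,140,240,130,3.3,"c2")
E
```

```text
(no output)
```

View pics/c1.png

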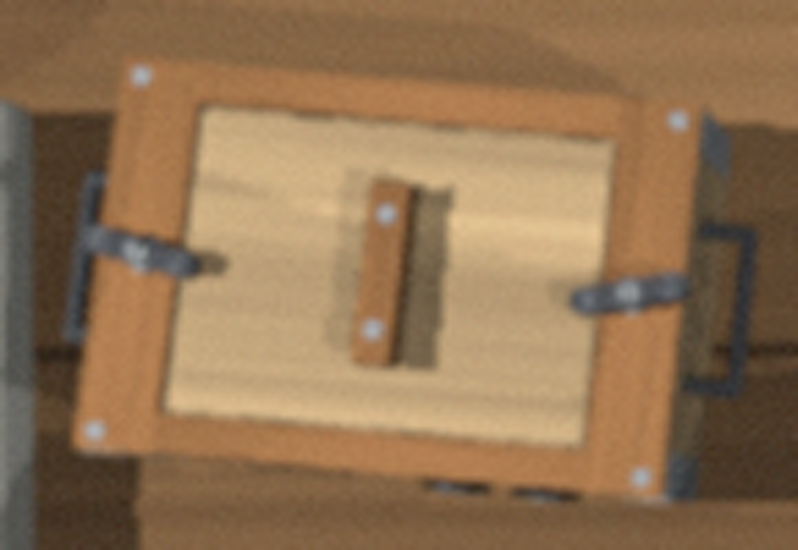

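View pics/c2.png

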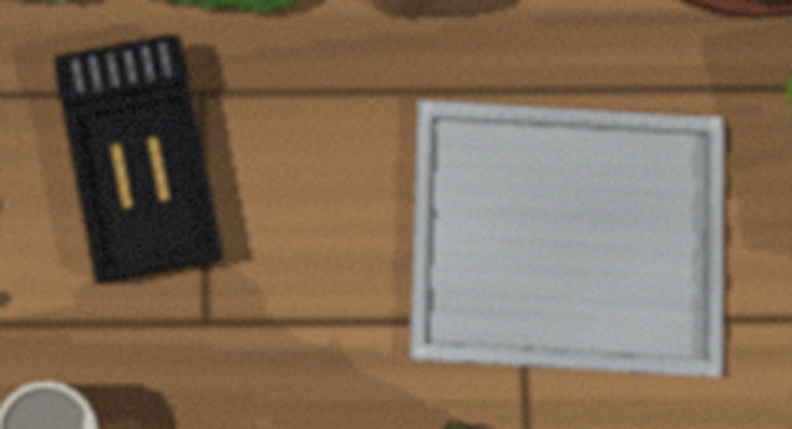

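```bash
python3 - <<'E'
from h import *
def P(c,s,x0,y0,z): return pt("top0",(c[0]+.5)/s-.5+x0,(c[1]+.5)/s-.5+y0,z)
def rep(n,cs,s,x0,y0,zs):
    p=np.array([P(c,s,x0,y0,z) for c,z in zip(cs,zs)]); TL,TR,BL,BR=p
    ex=(TL+TR-BL-BR)[:2]/2; ey=(TL+BL-TR-BR)[:2]/2
    print(n,p[:,:2].round(3).tolist(),"ctr",p.mean(0)[:2].round(4),"sizex",np.linalg.norm(ex).round(3),"sizey",np.linalg.norm(ey).round(3),"yaw(x)",np.degrees(np.arctan2(ex[1],ex[0])).round(2),"yaw(y)",np.degrees(np.arctan2(-ey[0],ey[1])).round(2))
rep("case",[(125,58),(700,100),(75,452),(665,498)],5.5,130,175,[.125]*4)
rep("panel",[(200,105),(614,142),(164,410),(582,444)],5.5,130,175,[.125]*4)
rep("batten",[(372,180),(412,185),(352,362),(392,365)],5.5,130,175,[.145]*4)
for n,c in(("pivL",(138,252)),("pivR",(628,293))): print(n,P(c,5.5,130,175,.138).round(4))
for n,c in(("Lends",[(85,237),(200,265)]),("Rends",[(573,302),(688,285)])):
    a,b=[P(k,5.5,130,175,.1325)[:2] for k in c]; d=a-b;print(n,a.round(4),b.round(4),np.linalg.norm(d),np.degrees(np.arctan2(-d[0],d[1])))
rep("tray",[(417,100),(724,117),(412,360),(722,377)],3.3,300,140,[.014]*4)
rep("charger",[(57,57),(180,36),(97,283),(220,260)],3.3,300,140,[.044,.044,.034,.034])
for n,c,h in(("mug",(314,271),.085),("jar",(428,125),.095),("sfa",(383,289),.03),("sfb",(230,128),.03),("parcel",(450,283),.03),("cukend1",(275,130),.02),("cuk1b",(329,135),.02),("cuk2a",(335,133),.02),("cuk2b",(395,138),.02),("greenboxL",(541,165),.08),("whitebox",(135,215),.1)):
    print(n,pt("top0",*c,h).round(3))
E
```

```text
case [[0.582, 0.395], [0.561, 0.141], [0.409, 0.41], [0.387, 0.154]] ctr [0.4846 0.2752] sizex 0.174 sizey 0.256 yaw(x) -4.7 yaw(y) -4.72
panel [[0.56, 0.361], [0.542, 0.178], [0.427, 0.372], [0.411, 0.19]] ctr [0.485  0.2756] sizex 0.133 sizey 0.183 yaw(x) -4.96 yaw(y) -5.29
batten [[0.524, 0.28], [0.522, 0.262], [0.445, 0.286], [0.444, 0.269]] ctr [0.4837 0.2743] sizex 0.078 sizey 0.017 yaw(x) -4.85 yaw(y) -6.12
pivL [0.4941 0.382  0.138 ]
pivR [0.4748 0.1695 0.138 ]
Lends [0.5014 0.4072] [0.4888 0.3566] 0.052146615124647445 -13.97445892547249
Rends [0.4715 0.1941] [0.4786 0.1443] 0.050254907737505926 8.03039026369546
tray [[0.636, -0.293], [0.62, -0.538], [0.428, -0.282], [0.413, -0.523]] ctr [ 0.5243 -0.409 ] sizex 0.208 sizey 0.244 yaw(x) -3.61 yaw(y) -3.62
charger [[0.667, -0.005], [0.683, -0.102], [0.489, -0.035], [0.506, -0.131]] ctr [ 0.5861 -0.0681] sizex 0.18 sizey 0.098 yaw(x) 9.39 yaw(y) 9.81
mug [0.373 0.004 0.085]
jar [ 0.735 -0.285  0.095]
sfa [ 0.326 -0.17   0.03 ]
sfb [0.751 0.226 0.03 ]
parcel [ 0.34 -0.34  0.03]
cukend1 [0.747 0.107 0.02 ]
cuk1b [ 0.732 -0.037  0.02 ]
cuk2a [ 0.737 -0.053  0.02 ]
cuk2b [ 0.722 -0.213  0.02 ]
greenboxL [ 0.633 -0.568  0.08 ]
whitebox [0.512 0.443 0.1  ]
```

Every size matches what was given: case 174x256, panel 133x183, charger 180x98. Only the tray's rim reads slightly large. I'm moving towards the left turn button.

Request:
play_rows([
  [1,[10,34,20],0],
  [1,[24,32,10],0],
  [1,[24,32,10],0],
  [1,[24,32,10],0],
  [1,[24,32,10],0],
  [1,[24,32,10],0],
  [1,[24,32,5],0],
  [1,[24,32,5],0],
], grip_force=30)

```text
time: 0.82
position: [0.3387, -0.3641, 0.2704]
tool_rot: [0.993, 0.121, -0.005, -0.006]
wrist_force: [0.4, -0.4, 0.2]
width: 0.0855
```

Request:
play_rows([
  [1,[24,32,0],7],
  [1,[24,32,0],7],
  [1,[24,32,0],7],
  [1,[24,32,0],7],
  [1,[24,32,0],7],
  [1,[24,32,0],7],
  [1,[15,36,0],7],
  [1,[10,38,0],7],
])

```text
time: 1.48
position: [0.5139, -0.0854, 0.2718]
tool_rot: [0.813, 0.582, -0.005, -0.001]
wrist_force: [1.0, 0.1, -0.4]
width: 0.0855
```

Request:
play_rows([
  [1,[0,40,0],5],
  [1,[0,40,0],0],
  [1,[0,40,0],0],
  [1,[-3,40,0],0],
  [1,[-3,40,0],0],
  [1,[-3,40,0],0],
  [1,[-3,40,0],0],
  [1,[-3,40,0],0],
])

```text
time: 2.15
position: [0.4972, 0.247, 0.2705]
tool_rot: [0.784, 0.62, -0.005, -0.0]
wrist_force: [0.1, 0.5, -0.2]
width: 0.0856
```

Request:
play_rows([
  [1,[-3,36,0],0],
  [1,[-3,36,0],0],
  [1,[-3,36,0],0],
  [0.5,[-3,20,0],0],
  [0.5,[0,0,0],0],
])

```text
time: 2.57
position: [0.478, 0.3902, 0.2689]
tool_rot: [0.781, 0.625, -0.005, -0.003]
wrist_force: [-0.9, -0.4, -0.2]
width: 0.064
```

```bash
python3 - <<'E'
from h import *
o=monitor.get_obs(); print({k:np.round(v,4) for k,v in o.items() if k in("position","tool_rot","q","width")})
snap("wrist","w1"); print(px("w1",[.494,.382,.138]),px("w1",o["position"]),px("w1",[.474,.1695,.138]))
E
```

```text
{'q': array([-0.0067,  0.3686, -0.9459,  1.3919,  0.288 ,  1.5374, -1.1526]), 'position': array([0.478 , 0.3902, 0.2689]), 'tool_rot': array([ 0.7808,  0.6248, -0.005 , -0.0032]), 'width': np.float64(0.064)}
[340.60924597 181.45633262] [322.91812124 224.65289349] [359.28027095 344.79435578]
```

View pics/w1.png

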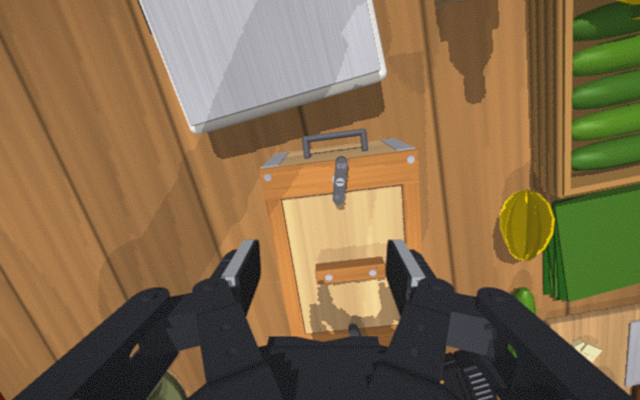

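The left pivot is at (340,182), exactly where the projection put it. Now I'll centre over it, go down and straddle the bar.

Request:
play_rows([
  [0.5,[16,-8,-10],0],
  [0.5,[0,0,-30],0],
  [0.5,[0,0,-30],0],
  [0.5,[0,0,-25],0],
  [0.5,[0,0,-10],0],
  [0.5,[0,0,0],0],
])

```text
time: 3.12
position: [0.5065, 0.3654, 0.1574]
tool_rot: [0.786, 0.618, -0.005, 0.002]
wrist_force: [0.2, -0.5, 0.4]
width: 0.0426
```

```bash
python3 - <<'E'
from h import *
o=monitor.get_obs(); print({k:np.round(v,4) for k,v in o.items() if k in("position","tool_rot","q","width")})
snap("wrist","w2"); print(px("w2",[.494,.382,.138]),px("w2",o["position"]))
E
```

```text
{'q': array([ 0.0203,  0.4361, -0.9007,  1.5396,  0.3497,  1.3456, -1.1544]), 'position': array([0.5065, 0.3654, 0.1574]), 'tool_rot': array([ 0.7858,  0.6184, -0.005 ,  0.0024]), 'width': np.float64(0.0426)}
[299.32931806 195.66397943] [322.87061688 224.67143678]
```

View pics/w2.png

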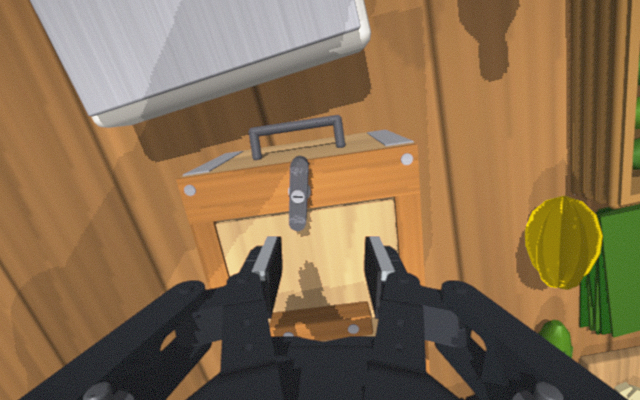

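The pivot shows at (298,196) and was predicted at (299,196). The tool drifted past it by about 12 and 17 mm, so I'll correct that.

Request:
play_rows([
  [0.5,[-12,16,0],0],
  [0.5,[0,0,0],0],
])

```text
time: 3.33
position: [0.4982, 0.3788, 0.1599]
tool_rot: [0.788, 0.616, -0.004, 0.003]
wrist_force: [-1.3, 1.9, -0.3]
width: 0.0428
```

Request:
play_rows([
  [0.4,[-5,4,-14],0],
  [0.4,[0,0,0],0],
  [0.4,[0,0,0],0],
])

```text
time: 3.58
position: [0.4966, 0.3825, 0.1485]
tool_rot: [0.789, 0.615, -0.001, 0.004]
wrist_force: [-0.4, 0.7, 0.8]
width: 0.0342
```

Request:
play_rows([
  [0.4,[-3,0,-14],0],
  [0.4,[-2,0,-5],0],
  [0.4,[0,0,0],0],
])

```text
time: 3.83
position: [0.4929, 0.3823, 0.1306]
tool_rot: [0.789, 0.614, 0.001, 0.005]
wrist_force: [0.7, -0.6, 0.2]
width: 0.0341
```

Request:
play_rows([
  [0.05,[0,0,0],0],
  [0.05,[0,0,0],0],
  [0.05,[0,0,0],0],
  [0.05,[0,0,0],0],
], grip_force=20)

```text
time: 4.17
position: [0.4942, 0.3822, 0.1323]
tool_rot: [0.789, 0.614, 0.001, 0.005]
wrist_force: [0.7, 0.6, -0.2]
width: 0.0044
```

```bash
python3 - <<'E'
from h import *
o=monitor.get_obs(); print({k:np.round(v,4) for k,v in o.items() if k in("position","tool_rot","q","width")})
snap("wrist","w3"); snap("scene","s3"); crop("s3",340,180,160,120,5,"c3"); print(px("w3",[.494,.382,.138]),px("w3",o["position"]))
E
```

```text
{'q': array([-0.0125,  0.4451, -0.8967,  1.5824,  0.3686,  1.2879, -1.2142]), 'position': array([0.4942, 0.3822, 0.1323]), 'tool_rot': array([0.7893, 0.614 , 0.0015, 0.0049]), 'width': np.float64(0.0044)}
[322.77082531 228.61535422] [322.86024474 224.66839545]
```

View pics/w3.png

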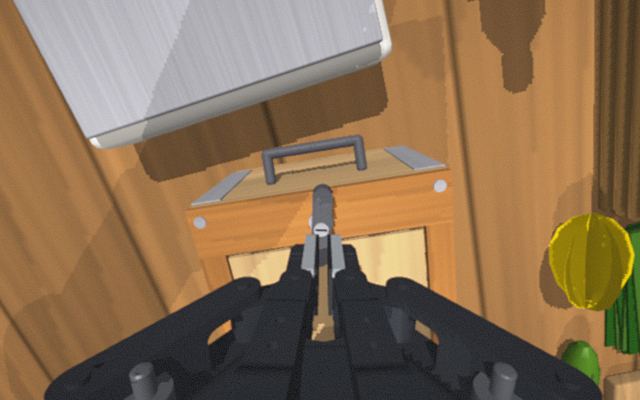

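View pics/c3.png

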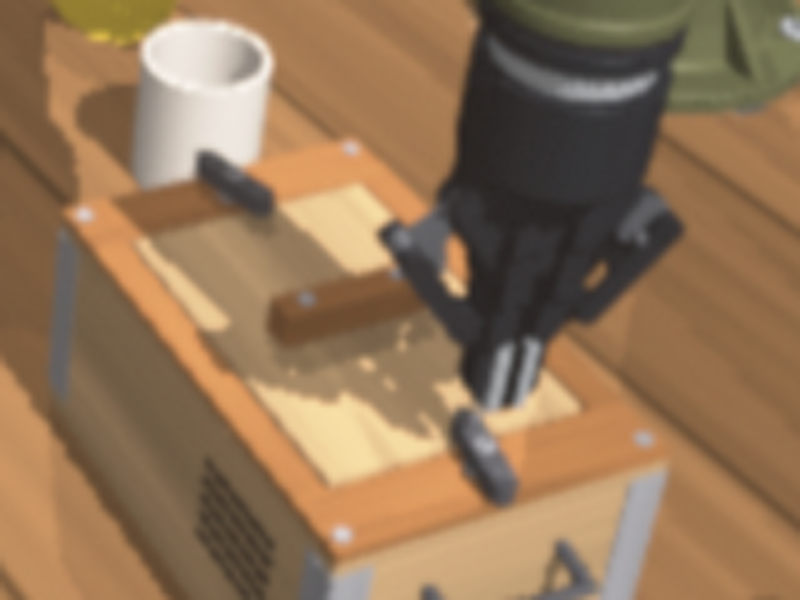

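```bash
python3 - <<'E'
from h import *
for p in([.4942,.3822,.1323],[.494,.382,.138],[.494,.382,.1447]):
    a=px("s3",p); print(a,(a-[340,180])*5)
print((px("s3",[.475,.1695,.138])-[340,180])*5)
E
```

```text
[435.34108445 270.86391946] [476.70542223 454.31959728]
[435.77832165 268.81919861] [478.89160826 444.09599303]
[436.2831903  266.50093589] [481.41595148 432.50467947]
[229.71012077 172.96331183]
```

```bash
python3 - <<'E'
from h import *
crop("s3",405,230,60,60,10,"c3b"); crop("w3",270,180,110,100,7,"c3c")
def ray(fn,u,v):
    a=pt(fn,u,v,0);b=pt(fn,u,v,.3);return a,(b-a)/np.linalg.norm(b-a)
a,d=ray("w3",322,240);b,e=ray("s3",441,261)
A=np.stack([d,-e],1);s=np.linalg.lstsq(A,b-a,rcond=None)[0];print(a+s[0]*d,b+s[1]*e)
E
```

```text
[0.49499402 0.38883402 0.16883086] [0.49396864 0.39129378 0.1678158 ]
```

View pics/c3b.png

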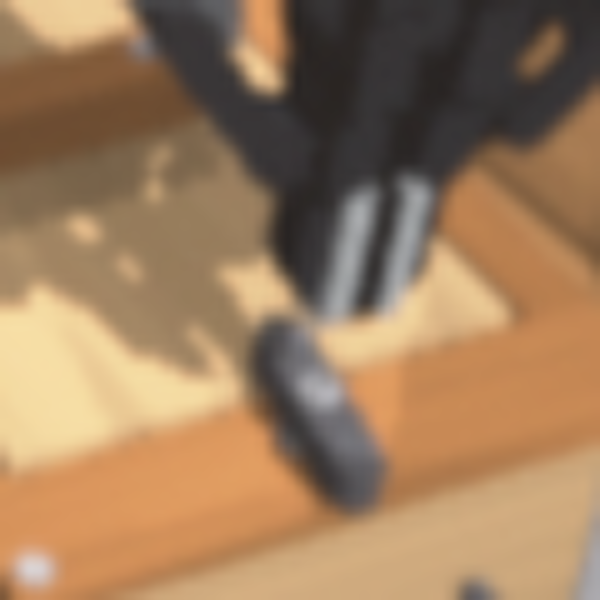

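View pics/c3c.png

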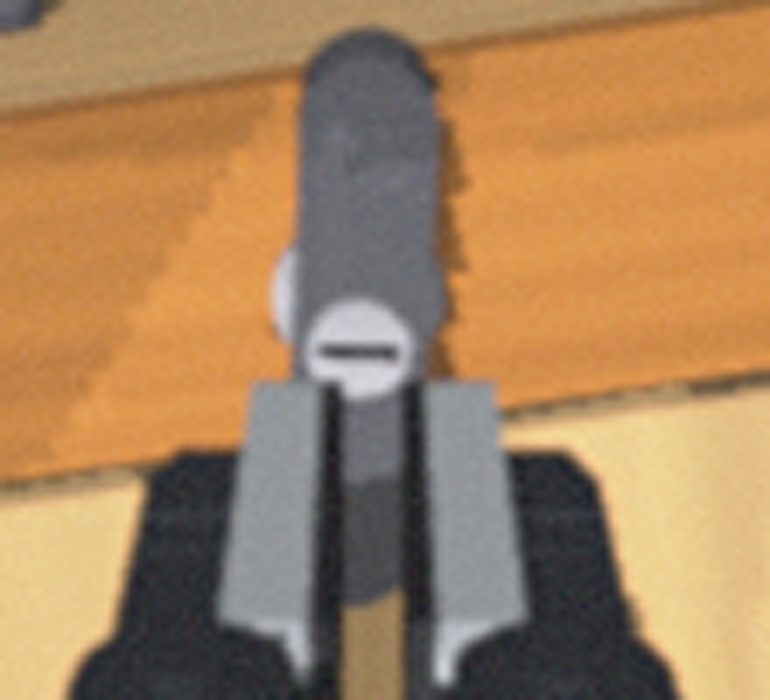

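```bash
python3 - <<'E'
from h import *
print(px("scene0",[.169,-.627,.198])); crop("scene0",300,0,80,90,7,"c0")
print(px("s3",[.4942,.393,.1323]),px("s3",[.4942,.393,.165]))
o=monitor.get_obs(); print(o["q"],o["position"],o["wrist_force"],o["effort"])
E
```

```text
[335.32555077  78.26817323]
[438.66239764 273.97691878] [441.23236038 262.52920266]
[-0.0125101   0.44517382 -0.89668304  1.58247514  0.36864415  1.28783791
 -1.21421757] [0.49415532 0.38225259 0.13222469] [ 0.64813468 -0.0614127   0.07886267] [ 1.93542580e-02 -4.30700541e+01 -1.04948777e+01 -2.88681614e+01
  6.32253662e-02  9.41308856e-03  2.40031230e-03]
```

View pics/c0.png

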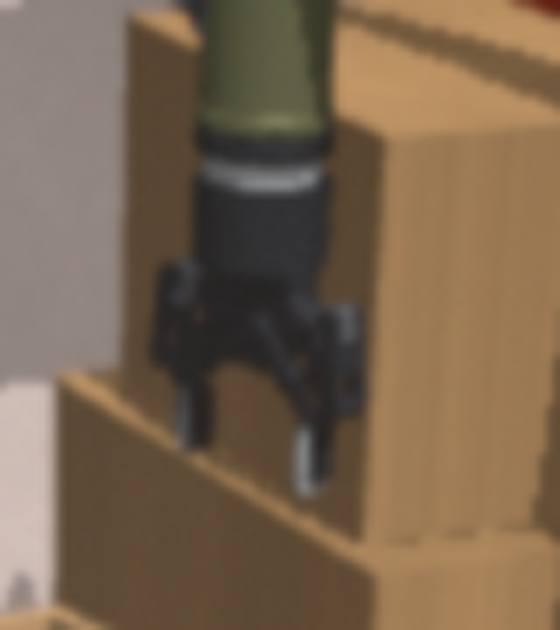

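The camera and the closed fingers agree that the visible fingertips are about 33 mm above the reported TCP. At a reported z of 0.132 the fingers closed on air. I'll open and go down in small steps, watching the force.

Request:
play_rows([
  [0.4,[0,0,0],0],
  [0.4,[0,0,0],0],
  [0.4,[0,0,-8],0],
  [0.4,[0,0,-8],0],
  [0.4,[0,0,-4],0],
  [0.4,[0,0,0],0],
])

```text
time: 4.77
position: [0.4943, 0.3823, 0.1104]
tool_rot: [0.789, 0.614, 0.002, 0.005]
wrist_force: [-0.9, -0.3, -0.0]
width: 0.0342
```

```bash
python3 - <<'E'
from h import *
o=monitor.get_obs(); print({k:np.round(v,4) for k,v in o.items() if k in("position","tool_rot","wrist_force","width")})
snap("wrist","w4"); snap("scene","s4"); crop("s4",405,230,60,60,10,"c4b")
E
```

```text
{'position': array([0.4943, 0.3823, 0.1104]), 'tool_rot': array([0.7893, 0.614 , 0.0017, 0.005 ]), 'wrist_force': array([-0.9189, -0.2666, -0.0111]), 'width': np.float64(0.0342)}
```

View pics/c4b.png

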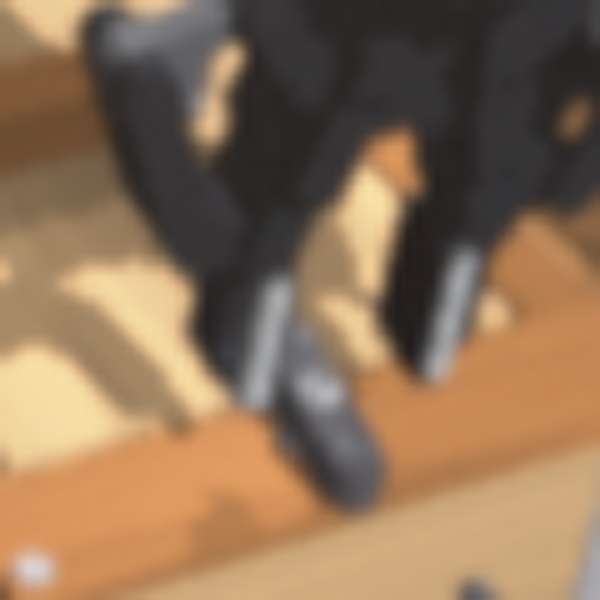

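View pics/w4.png

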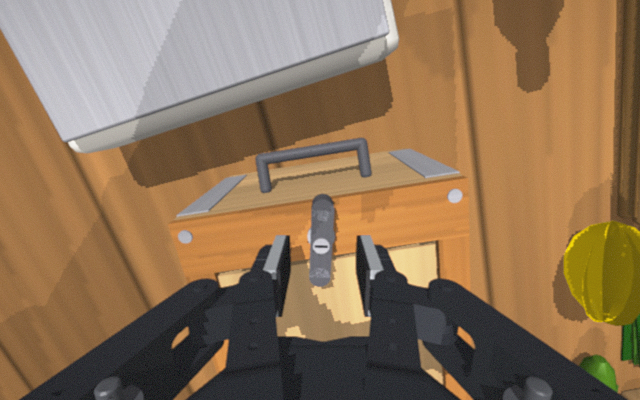

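The tips are visibly still above the bar with no force, so the roughly 33 mm offset is confirmed. I'll go down further and close.

Request:
play_rows([
  [0.4,[0,0,-7],0],
  [0.4,[0,0,-6],0],
  [0.4,[0,0,0],0],
  [0.05,[0,0,0],0],
  [0.05,[0,0,0],0],
  [0.05,[0,0,0],0],
  [0.05,[0,0,0],0],
])

```text
time: 5.45
position: [0.4934, 0.3828, 0.0971]
tool_rot: [0.789, 0.614, 0.001, 0.004]
wrist_force: [-0.7, 0.2, -1.7]
width: 0.011
```

It gripped at about 11 mm, which is the bar. Now I turn it clockwise.

Request:
play_rows([
  [0.05,[0,0,0],-5],
  [0.05,[0,0,0],-6],
  [0.05,[0,0,0],-6],
  [0.05,[0,0,0],-6],
  [0.05,[0,0,0],-6],
  [0.05,[0,0,0],-6],
])

```text
time: 5.95
position: [0.493, 0.3829, 0.0971]
tool_rot: [0.942, 0.337, -0.0, 0.004]
wrist_force: [-0.5, -0.0, -0.6]
width: 0.0112
```

Request:
play_rows([
  [0.05,[0,0,0],-7],
  [0.05,[0,0,0],-7],
  [0.05,[0,0,0],-7],
  [0.05,[0,0,0],-7],
  [0.05,[0,0,0],-7],
  [0.05,[0,0,0],-5],
  [0.05,[0,0,0],0],
])

```text
time: 6.53
position: [0.4928, 0.3831, 0.0971]
tool_rot: [1.0, -0.017, -0.001, 0.004]
wrist_force: [-0.4, -0.1, -0.9]
width: 0.0109
```

The left bar now lies along the frame, at about -87° relative to the case. I'll release it, lift, and go to the right button while spinning.

Request:
play_rows([
  [0.4,[0,0,0],0],
  [0.4,[0,0,0],0],
  [0.4,[0,0,20],0],
  [0.4,[0,0,30],0],
  [0.4,[0,0,15],7],
  [0.4,[-1,-20,0],7],
  [0.4,[-1,-20,0],7],
  [0.4,[-1,-20,0],7],
])

```text
time: 7.2
position: [0.4881, 0.328, 0.1658]
tool_rot: [0.971, 0.239, 0.001, 0.003]
wrist_force: [0.3, -1.0, 0.2]
width: 0.0339
```

Request:
play_rows([
  [0.4,[-2,-20,0],7],
  [0.4,[-2,-20,0],7],
  [0.4,[-2,-20,0],7],
  [0.4,[-2,-20,0],7],
  [0.4,[-2,-20,0],7],
  [0.4,[-1,-15,0],7],
  [0.4,[0,-10,0],7],
  [0.4,[0,0,0],7],
])

```text
time: 7.87
position: [0.4784, 0.1932, 0.168]
tool_rot: [0.74, 0.673, 0.004, 0.004]
wrist_force: [2.2, -0.5, -0.8]
width: 0.0345
```

Request:
play_rows([
  [0.4,[-1,-18,0],7],
  [0.4,[-1,-4,-10],6],
  [0.4,[0,0,-10],0],
  [0.4,[0,0,0],0],
])

```text
time: 8.2
position: [0.478, 0.1692, 0.1489]
tool_rot: [0.653, 0.758, 0.006, 0.005]
wrist_force: [-0.5, -0.4, -0.2]
width: 0.034
```

```bash
python3 - <<'E'
from h import *
o=monitor.get_obs(); print({k:np.round(v,4) for k,v in o.items() if k in("position","tool_rot","wrist_force","width","q")})
snap("wrist","w5"); snap("top","t5"); crop("t5",130,175,145,100,5.5,"c5"); print(px("w5",[.4757,.169,.138]))
E
```

```text
{'q': array([ 0.3451,  0.0819, -0.7672,  1.8576,  0.0654,  1.2106, -0.2941]), 'position': array([0.478 , 0.1692, 0.1489]), 'tool_rot': array([0.6527, 0.7576, 0.0059, 0.0052]), 'wrist_force': array([-0.5487, -0.4186, -0.2283]), 'width': np.float64(0.034)}
[319.90772238 218.53574532]
```

View pics/w5.png

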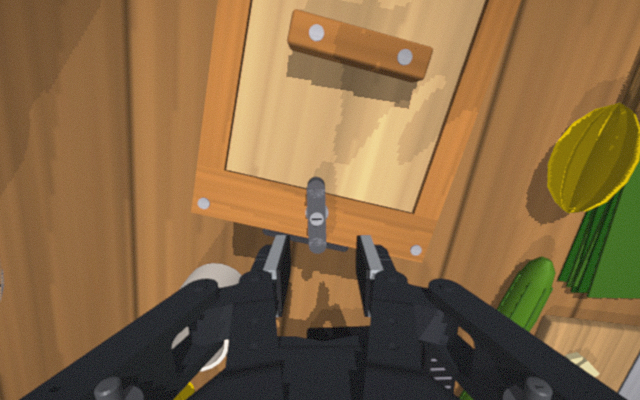

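View pics/c5.png

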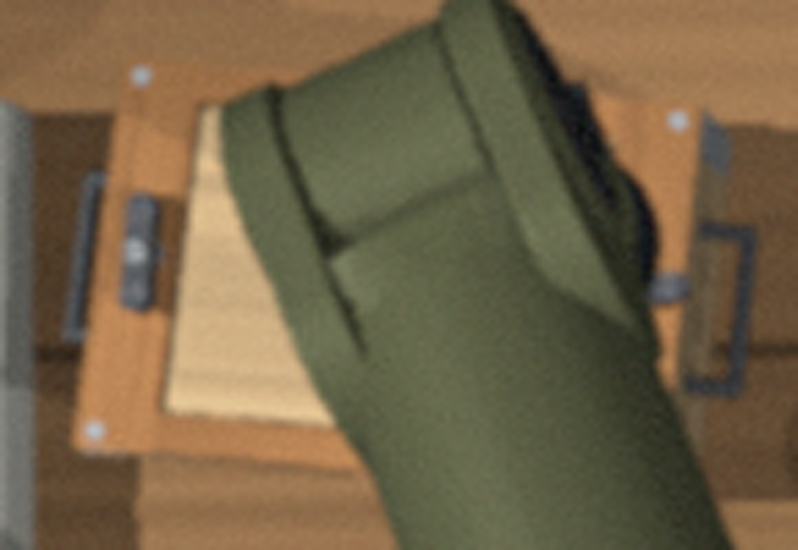

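The left bar lies aside at (138,252) in the crop. The right pivot is at (316,218), slightly left of the prediction, so its x is about 0.4745. Going down.

Request:
play_rows([
  [0.4,[-3,0,-15],0],
  [0.4,[-1,0,-18],0],
  [0.4,[0,0,-10],0],
  [0.4,[0,0,-6],0],
  [0.4,[0,0,0],0],
])

```text
time: 8.72
position: [0.4764, 0.175, 0.1024]
tool_rot: [0.653, 0.758, 0.01, 0.006]
wrist_force: [-0.4, -0.6, 0.6]
width: 0.034
```

Request:
play_rows([
  [0.4,[-2,-6,-5],0],
  [0.4,[0,0,0],0],
  [0.4,[0,0,0],0],
])

```text
time: 8.97
position: [0.475, 0.1698, 0.0981]
tool_rot: [0.652, 0.758, 0.01, 0.007]
wrist_force: [0.5, -0.3, 0.3]
width: 0.0342
```

Request:
play_rows([
  [0.05,[0,0,0],0],
  [0.05,[0,0,0],0],
  [0.05,[0,0,0],0],
  [0.05,[0,0,0],0],
  [0.05,[0,0,0],5],
  [0.05,[0,0,0],6],
  [0.05,[0,0,0],6],
  [0.05,[0,0,0],6],
])

```text
time: 9.63
position: [0.475, 0.1699, 0.099]
tool_rot: [0.482, 0.876, 0.012, 0.005]
wrist_force: [-0.0, 0.8, -1.0]
width: 0.011
```

Request:
play_rows([
  [0.05,[0,0,0],7],
  [0.05,[0,0,0],7],
  [0.05,[0,0,0],7],
  [0.05,[0,0,0],7],
  [0.05,[0,0,0],7],
  [0.05,[0,0,0],7],
  [0.05,[0,0,0],5],
])

```text
time: 10.22
position: [0.4749, 0.1711, 0.099]
tool_rot: [0.081, 0.997, 0.014, -0.001]
wrist_force: [-0.2, 0.7, -2.0]
width: 0.0115
```

Both bars have been turned, the right one by about 85° relative to the case. I'll release it and move to the batten.

Request:
play_rows([
  [0.4,[0,0,0],0],
  [0.4,[0,0,0],0],
  [0.5,[0,0,25],0],
  [0.6,[0,0,25],4],
  [0.6,[0,20,10],0],
  [0.6,[2,30,0],0],
  [0.6,[4,30,0],0],
  [0.6,[2,20,0],0],
])

```text
time: 10.88
position: [0.4867, 0.2667, 0.1633]
tool_rot: [0.06, 0.998, 0.012, 0.002]
wrist_force: [-0.1, 0.3, -0.3]
width: 0.0513
```

```bash
python3 - <<'E'
from h import *
o=monitor.get_obs(); print({k:np.round(v,4) for k,v in o.items() if k in("position","tool_rot","wrist_force","width","q")})
snap("wrist","w6"); snap("scene","s6");crop("s6",340,160,160,150,4,"c6"); print(px("w6",[.4845,.275,.145]))
E
```

```text
{'q': array([ 0.2922,  0.2319, -0.9366,  1.7277,  0.1788,  1.2613,  0.7672]), 'position': array([0.4867, 0.2667, 0.1633]), 'tool_rot': array([0.0602, 0.9981, 0.0119, 0.0019]), 'wrist_force': array([-0.1356,  0.2596, -0.2984]), 'width': np.float64(0.0513)}
[335.38125107 212.04661872]
```

View pics/w6.png

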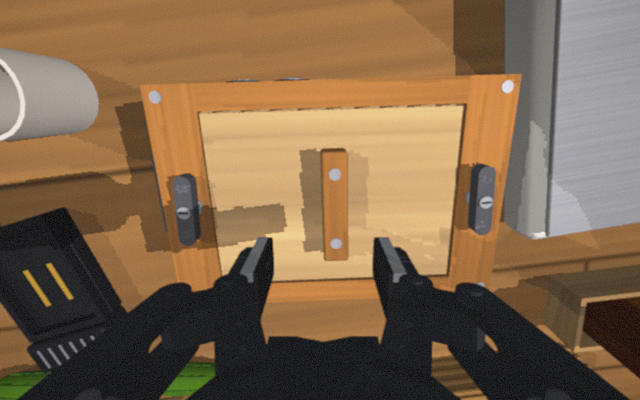

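View pics/c6.png

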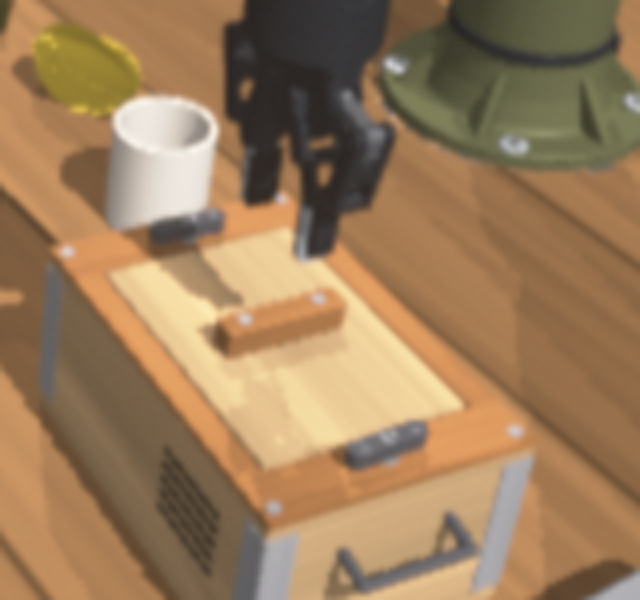

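Both bars are aside, and the batten's centre is at (335,207), where expected. I'll go down on it.

Request:
play_rows([
  [0.6,[-3,8,-15],1],
  [0.6,[0,0,-20],0],
  [0.6,[0,0,-15],0],
  [0.6,[0,0,-8],0],
  [0.6,[0,0,0],0],
])

```text
time: 11.4
position: [0.484, 0.2757, 0.104]
tool_rot: [0.053, 0.999, 0.013, 0.003]
wrist_force: [0.5, -0.4, 0.3]
width: 0.0513
```

Request:
play_rows([
  [0.6,[0,0,-6],1],
  [0.3,[0,0,0],0],
  [0,[0,0,0],0],
  [0,[0,0,0],0],
  [0,[0,0,0],0],
  [0,[0,0,0],0],
  [0,[0,0,0],0],
], grip_force=60)

```text
time: 11.98
position: [0.486, 0.2761, 0.1006]
tool_rot: [0.045, 0.999, 0.014, 0.005]
wrist_force: [0.4, -0.2, -1.8]
width: 0.0163
```

The batten is gripped, reading 16 mm against 18 mm nominal. I'll lift slowly.

Request:
play_rows([
  [0,[0,0,8],0],
  [0,[0,0,12],0],
  [0,[0,0,20],0],
  [0,[0,0,30],0],
  [0,[0,0,30],0],
  [0,[0,0,10],0],
])

```text
time: 12.48
position: [0.4828, 0.2737, 0.2152]
tool_rot: [0.045, 0.999, 0.012, 0.001]
wrist_force: [-0.2, 1.5, -0.9]
width: 0.0163
```

```bash
python3 - <<'E'
from h import *
o=monitor.get_obs(); print({k:np.round(v,4) for k,v in o.items() if k in("position","tool_rot","wrist_force","width","q")})
snap("scene","s7")
E
```

```text
{'q': array([ 0.3038,  0.195 , -0.9567,  1.6543,  0.1452,  1.3582,  0.8084]), 'position': array([0.4828, 0.2737, 0.2152]), 'tool_rot': array([0.0452, 0.9989, 0.0123, 0.0014]), 'wrist_force': array([-0.2038,  1.5304, -0.9457]), 'width': np.float64(0.0163)}
```

View pics/s7.png

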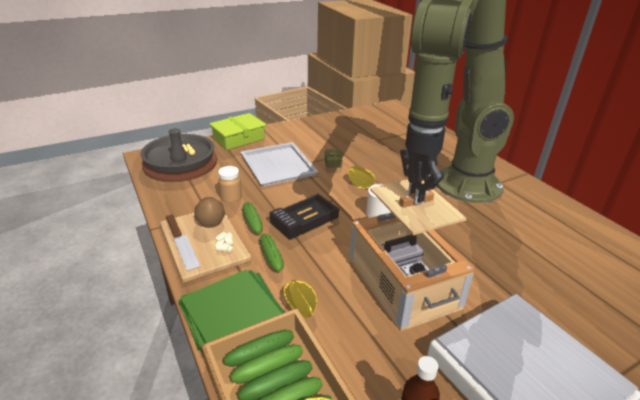

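The panel is lifted clear and level, and the inside of the case is visible. Now I carry it to the tray.

Request:
play_rows([
  [0,[2,-15,0],0],
  [0,[4,-25,0],0],
  [0,[4,-35,0],0],
  [0,[4,-38,0],0],
  [0,[4,-38,0],0],
  [0,[4,-38,0],0],
  [0,[4,-38,0],0],
  [0,[4,-38,0],0],
])

```text
time: 13.2
position: [0.5064, 0.0105, 0.2132]
tool_rot: [0.034, 0.999, 0.015, 0.001]
wrist_force: [0.5, 0.2, -1.3]
width: 0.0162
```

Request:
play_rows([
  [0,[2,-38,0],0],
  [0,[2,-38,0],0],
  [0,[2,-38,0],0],
  [0,[2,-38,0],0],
  [0,[2,-38,0],0],
  [0,[2,-38,0],0],
  [0,[2,-38,0],0],
  [0,[0,-38,0],0],
])

```text
time: 13.87
position: [0.5132, -0.3091, 0.2048]
tool_rot: [0.035, 0.999, 0.014, -0.004]
wrist_force: [1.2, 0.2, -1.2]
width: 0.0166
```

Request:
play_rows([
  [0,[3,-35,0],0],
  [0,[3,-30,0],0],
  [0,[2,-15,0],0],
  [0,[2,-5,-10],0],
  [0,[0,0,-20],0],
  [0,[0,0,-20],0],
  [0,[0,0,0],0],
])

```text
time: 14.45
position: [0.5142, -0.4099, 0.1405]
tool_rot: [0.043, 0.999, 0.015, -0.01]
wrist_force: [-1.4, 1.3, -3.0]
width: 0.0159
```

```bash
python3 - <<'E'
from h import *
o=monitor.get_obs(); print({k:np.round(v,4) for k,v in o.items() if k in("position","tool_rot","wrist_force","width","q")})
snap("scene","s8");snap("top","t8");crop("s8",190,100,160,120,5,"c8");crop("t8",400,140,160,140,4,"c8t")
E
```

```text
{'q': array([ 0.9841,  0.4346, -0.4601,  1.4558,  0.1773,  1.3289,  1.9967]), 'position': array([ 0.5142, -0.4099,  0.1405]), 'tool_rot': array([ 0.0434,  0.9989,  0.0151, -0.0104]), 'wrist_force': array([-1.3588,  1.2844, -3.0349]), 'width': np.float64(0.0159)}
```

View pics/c8.png

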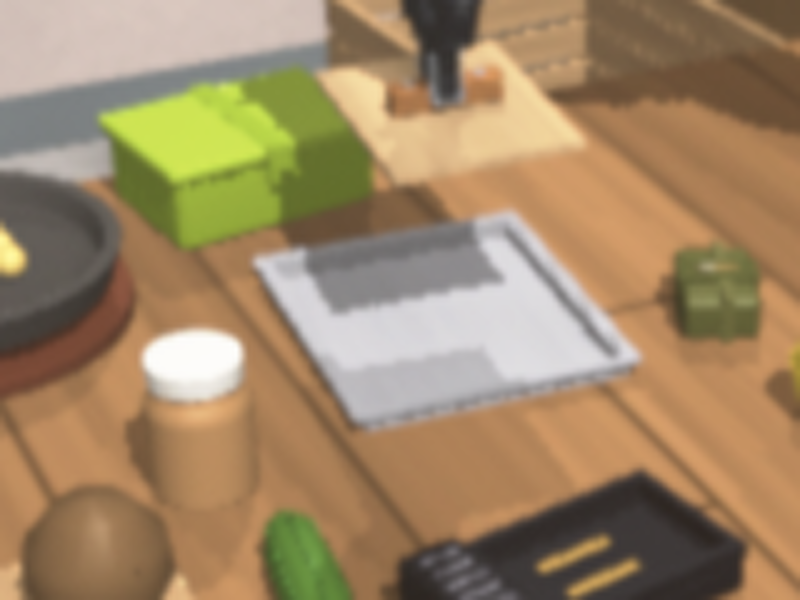

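View pics/c8t.png

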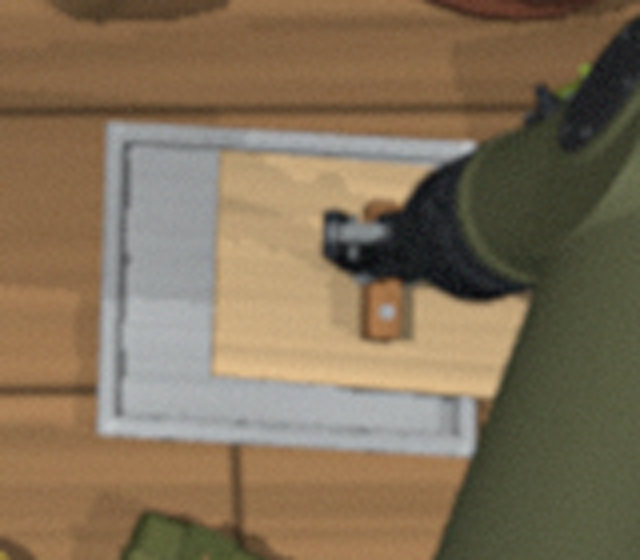

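```bash
python3 - <<'E'
from h import *
f=lambda c,z: pt("t8",(c[0]+.5)/4-.5+400,(c[1]+.5)/4-.5+140,z)[:2].round(4)
a,b=f((218,152),.165),f((213,375),.165); print(a,b,np.linalg.norm(a-b),(a+b)/2)
print([f(c,z) for c in((107,123),(98,434)) for z in (.004,.014)])
print([f(c,.004) for c in((127,143),(117,417))])
E
```

```text
[ 0.5867 -0.3259] [ 0.4562 -0.3171] 0.13079636845111564 [ 0.52145 -0.3215 ]
[array([ 0.6368, -0.2964]), array([ 0.6348, -0.2943]), array([ 0.4301, -0.2829]), array([ 0.4297, -0.2808])]
[array([ 0.6231, -0.3092]), array([ 0.4411, -0.2956])]
```

The panel's visible edge measures 131 mm, which is right, and its centre is (0.515,-0.412). Against the tray's (0.524,-0.409) I need about +9, +3. Lowering.

Request:
play_rows([
  [0,[9,3,-15],0],
  [0,[0,0,-25],0],
  [0,[0,0,-25],0],
  [0,[0,0,-20],0],
  [0,[0,0,-12],0],
  [0,[0,0,0],0],
])

```text
time: 15.05
position: [0.5351, -0.4028, 0.0497]
tool_rot: [0.039, 0.999, 0.011, -0.001]
wrist_force: [-0.6, 0.2, -1.9]
width: 0.0162
```

Request:
play_rows([
  [0,[-10,-3,-10],0],
  [0,[-2,0,-15],0],
  [0,[0,0,-12],0],
  [0,[0,0,-6],0],
  [0,[0,0,0],0],
])

```text
time: 15.47
position: [0.5291, -0.4046, 0.01]
tool_rot: [0.037, 0.999, 0.009, 0.003]
wrist_force: [0.5, 0.7, -1.6]
width: 0.0157
```

Request:
play_rows([
  [0,[-4,-2,-8],0],
  [0,[0,0,-8],0],
  [0,[0,0,-4],0],
  [0,[0,0,0],0],
])

```text
time: 15.8
position: [0.5272, -0.4075, -0.0091]
tool_rot: [0.037, 0.999, 0.008, 0.005]
wrist_force: [-0.7, 0.1, -1.5]
width: 0.0166
```

Request:
play_rows([
  [0,[0,0,-3],0],
  [0,[0,0,-2],0],
  [0,[0,0,0],0],
])

```text
time: 16.05
position: [0.5277, -0.4077, -0.0143]
tool_rot: [0.037, 0.999, 0.008, 0.005]
wrist_force: [0.4, 0.7, -2.0]
width: 0.0162
```

Request:
play_rows([
  [0,[0,0,-2],0],
  [0,[0,0,-1],0],
  [0,[0,0,0],0],
])

```text
time: 16.3
position: [0.5282, -0.4081, -0.0155]
tool_rot: [0.037, 0.999, 0.007, 0.005]
wrist_force: [0.3, -0.5, -1.6]
width: 0.0162
```

```bash
python3 - <<'E'
from h import *
snap("scene","s9");crop("s9",230,100,110,100,6,"c9")
E
```

```text
(no output)
```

View pics/c9.png

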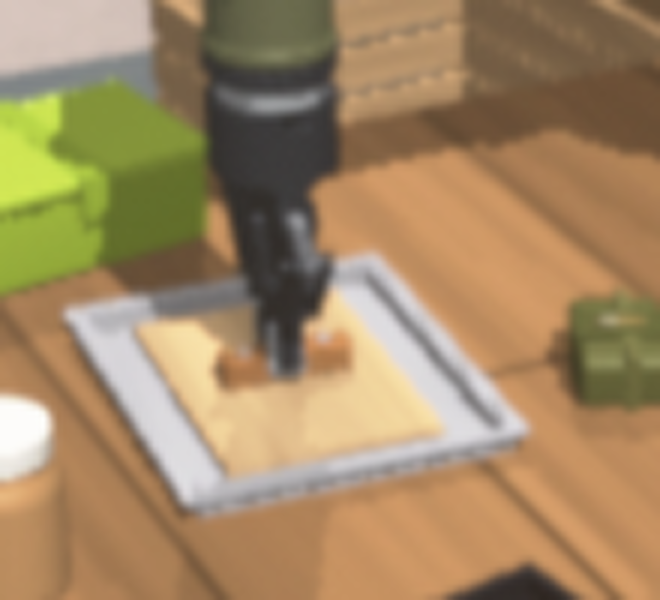

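The panel is in the tray and nearly down, but its weight still hangs on the wrist. I'll keep lowering until it is taken up.

Request:
play_rows([
  [0,[0,0,-3],0],
  [0,[0,0,-2],0],
  [0,[0,0,0],0],
])

```text
time: 16.6
position: [0.5288, -0.4085, -0.0152]
tool_rot: [0.037, 0.999, 0.006, 0.005]
wrist_force: [-0.5, -0.3, -1.7]
width: 0.0163
```

Request:
play_rows([
  [0,[0,0,-6],0],
  [0,[0,0,0],0],
])

```text
time: 16.77
position: [0.5301, -0.4097, -0.0143]
tool_rot: [0.037, 0.999, 0.005, 0.006]
wrist_force: [-0.2, -0.5, -1.8]
width: 0.0166
```

The z has stopped at -0.015, the computed seat height (expected -0.0144). Releasing.

Request:
play_rows([
  [0.25,[0,0,0],0],
  [0.4,[0,0,0],0],
  [0.4,[0,0,0],0],
  [0.5,[0,0,15],0],
  [0.6,[0,0,30],0],
  [1,[0,0,35],0],
  [1,[0,0,40],0],
  [1,[0,0,40],0],
])

```text
time: 17.43
position: [0.5234, -0.4045, 0.14]
tool_rot: [0.037, 0.999, 0.011, -0.002]
wrist_force: [0.6, -0.3, 0.5]
width: 0.0841
```

```bash
python3 - <<'E'
from h import *
o=monitor.get_obs(); print({k:np.round(v,4) for k,v in o.items() if k in("position","tool_rot","wrist_force","width","q")})
snap("scene","s10");crop("s10",230,100,110,100,6,"c10");snap("top","t10");crop("t10",120,120,290,160,2.7,"c10t")
E
```

```text
{'q': array([ 0.9807,  0.429 , -0.4695,  1.4658,  0.1771,  1.3066,  1.9965]), 'position': array([ 0.5234, -0.4045,  0.14  ]), 'tool_rot': array([ 0.0367,  0.9993,  0.0115, -0.0016]), 'wrist_force': array([ 0.6395, -0.3387,  0.5203]), 'width': np.float64(0.0841)}
```

View pics/c10.png

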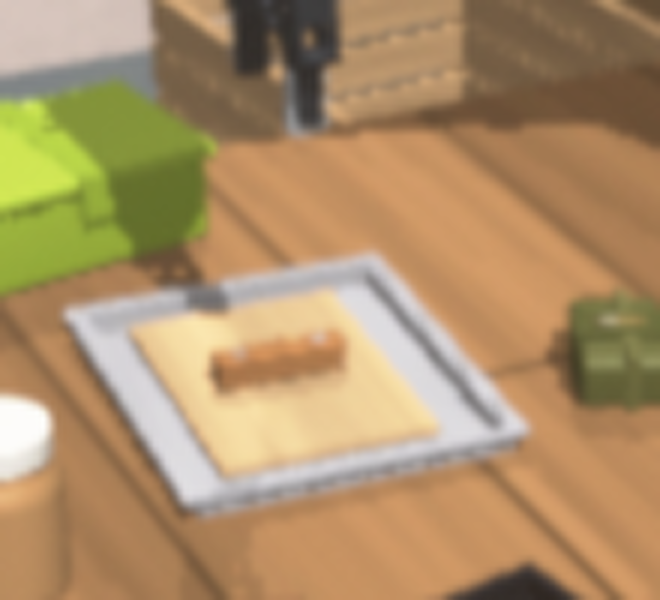

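```bash
python3 - <<'E'
from h import *
crop("t10",130,175,145,100,5.5,"c10u")
E
```

```text
(no output)
```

View pics/c10u.png

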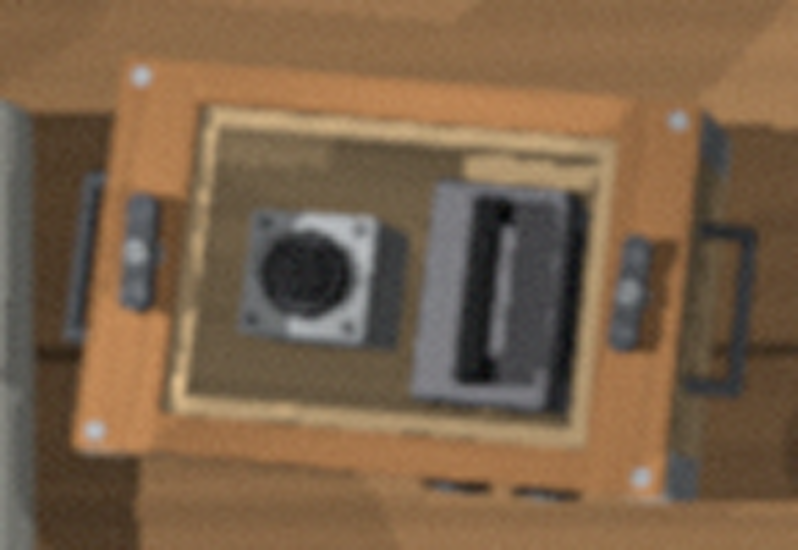

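The panel lies flat in the tray. In the top crop the switch is at (307,275) and the pack's grip bar at (485,290). I'll return with the fingers shut. To calibrate the tip height I'll touch the frame (125 mm) first, then feel the cap.

Request:
play_rows([
  [1,[0,20,30],0],
  [0,[0,35,20],0],
  [0,[0,40,0],0],
  [0,[0,40,0],0],
  [0,[0,40,0],0],
  [0,[0,40,0],0],
  [0,[0,40,0],0],
  [0,[0,40,0],0],
], grip_force=30)

```text
time: 18.2
position: [0.5252, -0.1162, 0.2044]
tool_rot: [0.047, 0.999, 0.002, 0.01]
wrist_force: [0.6, 0.6, 0.1]
width: 0.0009
```

Request:
play_rows([
  [0,[0,40,0],0],
  [0,[0,40,0],0],
  [0,[0,40,0],0],
  [0,[4,40,0],0],
  [0,[4,40,0],0],
  [0,[4,40,0],0],
  [0,[5,40,0],0],
  [0,[5,40,0],0],
])

```text
time: 18.87
position: [0.5448, 0.216, 0.2105]
tool_rot: [0.048, 0.999, -0.002, 0.016]
wrist_force: [1.0, -0.4, -0.4]
width: 0.0001
```

Request:
play_rows([
  [0,[14,32,-10],0],
  [0,[2,2,-30],0],
  [0,[0,0,-30],0],
  [0,[0,0,-15],0],
  [0,[0,0,0],0],
])

```text
time: 19.28
position: [0.5585, 0.2703, 0.127]
tool_rot: [0.038, 0.999, 0.005, 0.018]
wrist_force: [-0.6, -0.3, -0.6]
width: 0.0002
```

Request:
play_rows([
  [0,[3,0,-10],0],
  [0,[0,0,-8],0],
  [0,[0,0,-3],0],
  [0,[0,0,0],0],
])

```text
time: 19.62
position: [0.5632, 0.2699, 0.1068]
tool_rot: [0.039, 0.999, 0.005, 0.02]
wrist_force: [-0.2, -0.2, -0.3]
width: -0.0001
```

```bash
python3 - <<'E'
from h import *
o=monitor.get_obs(); print({k:np.round(v,4) for k,v in o.items() if k in("position","tool_rot","wrist_force","width","q")})
snap("scene","s11");crop("s11",340,170,130,110,6,"c11");snap("wrist","w11")
E
```

```text
{'q': array([ 0.1896,  0.4228, -0.8597,  1.6493,  0.3586,  1.19  ,  0.7434]), 'position': array([0.5632, 0.2699, 0.1068]), 'tool_rot': array([0.0387, 0.999 , 0.0053, 0.0198]), 'wrist_force': array([-0.2429, -0.1769, -0.315 ]), 'width': np.float64(-0.0001)}
```

View pics/c11.png

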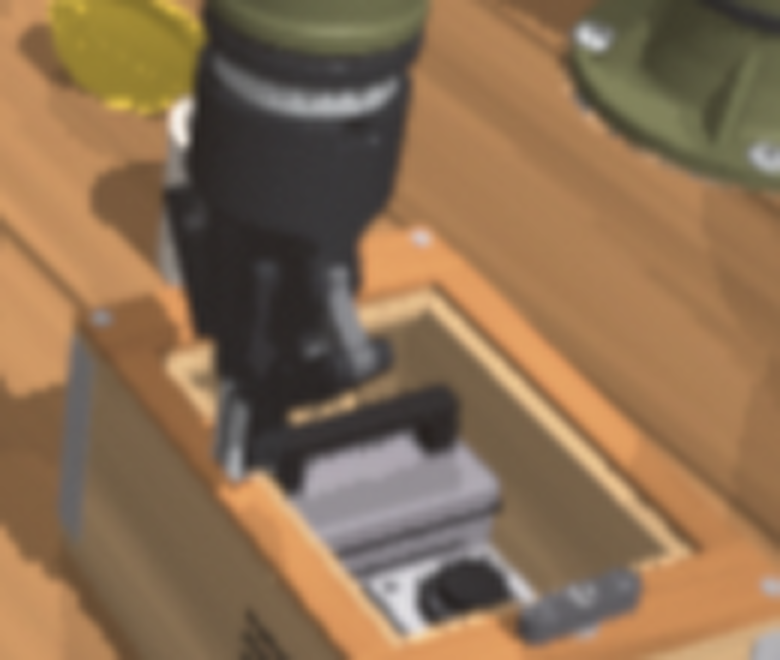

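View pics/w11.png

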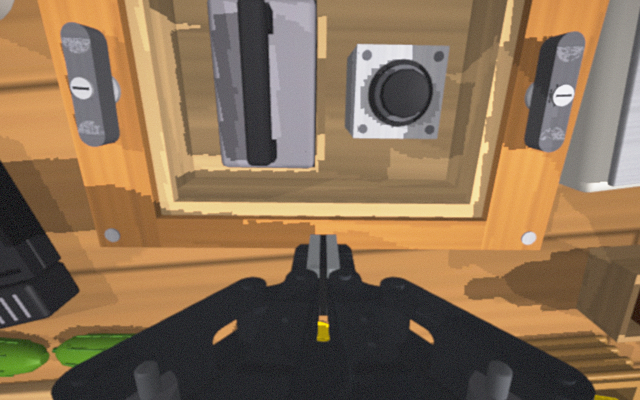

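The shut tips are over the frame band at (322,240). Down in small steps.

Request:
play_rows([
  [0,[0,0,-5],0],
  [0,[0,0,-5],0],
  [0,[0,0,0],0],
])

```text
time: 19.97
position: [0.5651, 0.2702, 0.0991]
tool_rot: [0.039, 0.999, 0.006, 0.022]
wrist_force: [-0.4, -0.1, -0.1]
width: 0.0003
```

Request:
play_rows([
  [0,[0,0,-3],0],
  [0,[0,0,0],0],
])

```text
time: 20.13
position: [0.5652, 0.2701, 0.0959]
tool_rot: [0.039, 0.999, 0.006, 0.022]
wrist_force: [-0.3, 0.5, -0.8]
width: 0.0001
```

Request:
play_rows([
  [0,[0,0,-3],0],
  [0,[0,0,0],0],
])

```text
time: 20.3
position: [0.5656, 0.2704, 0.0932]
tool_rot: [0.039, 0.999, 0.006, 0.023]
wrist_force: [-0.5, -0.4, 0.1]
width: 0.0001
```

Request:
play_rows([
  [0,[0,0,-3],0],
  [0,[0,0,0],0],
])

```text
time: 20.47
position: [0.5663, 0.2709, 0.0936]
tool_rot: [0.04, 0.999, 0.006, 0.024]
wrist_force: [-0.5, -0.7, -0.6]
width: 0.0
```

Request:
play_rows([
  [0,[0,0,-3],0],
  [0,[0,0,0],0],
])

```text
time: 20.63
position: [0.5672, 0.2717, 0.0933]
tool_rot: [0.039, 0.999, 0.006, 0.025]
wrist_force: [0.4, 0.8, -0.2]
width: 0.0002
```

The tip stops at 0.0933 on the 125 mm frame, so the offset is 31.7 mm. A trailing zero row resets the target, which is why no force showed. I'll confirm with one push.

Request:
play_rows([
  [0,[0,0,-2],0],
])

```text
time: 20.72
position: [0.5676, 0.2719, 0.0926]
tool_rot: [0.04, 0.999, 0.006, 0.026]
wrist_force: [-6.2, -3.0, 18.7]
width: -0.0001
```

Request:
play_rows([
  [0,[0,0,-4],0],
])

```text
time: 20.8
position: [0.5678, 0.272, 0.0924]
tool_rot: [0.04, 0.999, 0.005, 0.026]
wrist_force: [-14.7, -9.9, 42.2]
width: -0.0002
```

Contact confirmed, with a stiffness of about 10 N/mm and a tip offset of about 32 mm. Now I lift and locate the cap from that wrist picture.

Request:
play_rows([
  [0,[0,0,10],0],
  [0,[0,0,20],0],
  [0,[-25,15,10],0],
  [0,[-25,20,0],0],
  [0,[-20,12,0],0],
  [0,[0,0,0],0],
])

```text
time: 21.3
position: [0.4966, 0.3185, 0.1332]
tool_rot: [0.042, 0.999, 0.006, 0.026]
wrist_force: [0.2, -0.0, 0.9]
width: -0.0004
```

```bash
python3 - <<'E'
from h import *
o=monitor.get_obs(); print({k:np.round(v,4) for k,v in o.items() if k in("position","tool_rot","wrist_force","width","q")})
crop("w11",180,0,300,180,2.6,"c11w"); print("cap",pt("w11",402,93,.098), pt("top0",130+307/5.5,175+275/5.5,.098))
snap("wrist","w12")
for z in(.095,.1): print(px("w12",[.4889,.3235,z]))
E
```

```text
{'q': array([ 0.1466,  0.318 , -0.918 ,  1.714 ,  0.3016,  1.1993,  0.6392]), 'position': array([0.4966, 0.3185, 0.1332]), 'tool_rot': array([0.0425, 0.9987, 0.0055, 0.0264]), 'wrist_force': array([ 0.2092, -0.0415,  0.9051]), 'width': np.float64(-0.0004)}
cap [0.48703904 0.3207246  0.098     ] [0.48636377 0.31794491 0.098     ]
[329.51969366 194.58817071]
[329.75371173 196.86114153]
```

View pics/w12.png

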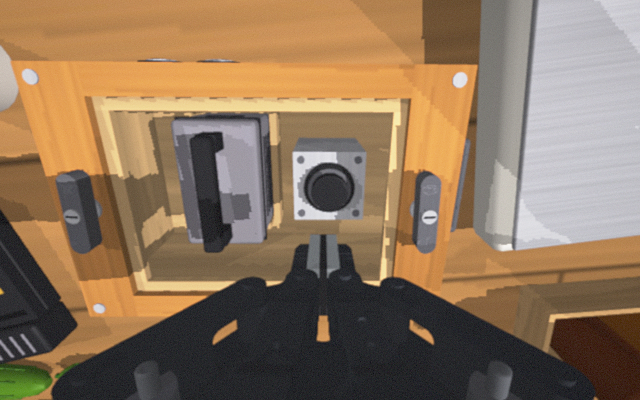

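View pics/c11w.png

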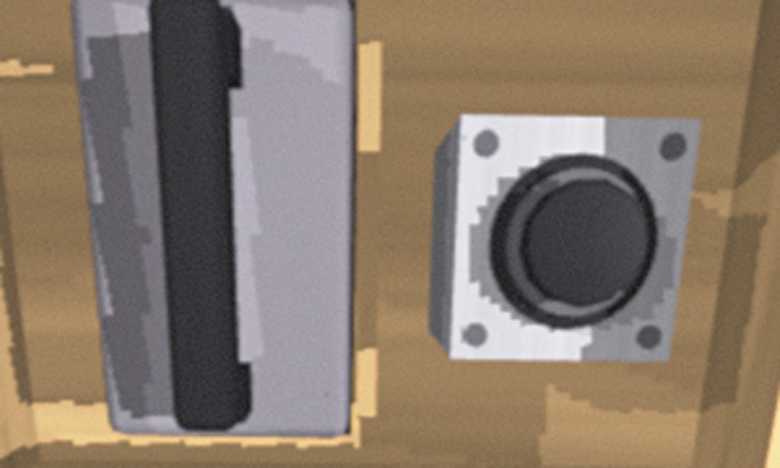

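```bash
python3 - <<'E'
from h import *
crop("w12",280,130,100,100,6,"c12")
print(pt("w12",330,186,.098),pt("w12",329.5,187,.138))
for n,u,v,z in(("L pivot",428.5,217,.138),("R pivot",72,217,.138)): print(n,pt("w12",u,v,z))
for c in((460,79),(30,76),(98,309)): print(pt("w12",*c,.125))
E
```

```text
[0.48127508 0.32433872 0.098     ] [0.46900259 0.32355899 0.138     ]
L pivot [0.49358527 0.38234534 0.138     ]
R pivot [0.47411038 0.16792087 0.138     ]
[0.41598975 0.40195427 0.125     ]
[0.39425973 0.16375573 0.125     ]
[0.55144499 0.14808806 0.125     ]
```

View pics/c12.png

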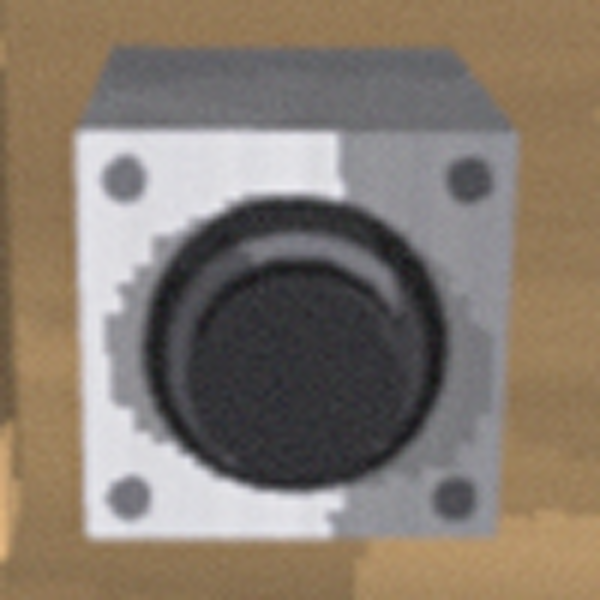

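The centre of the cap's top is at about (329.5,192.5), i.e. (0.487,0.3235), as the case geometry predicts. Contact should come at z=0.068 if out and at 0.063 if locked in.

Request:
play_rows([
  [0,[-7,5,-10],0],
  [0,[0,0,-20],0],
  [0,[0,0,-10],0],
  [0,[0,0,0],0],
])

```text
time: 21.68
position: [0.4929, 0.3201, 0.0891]
tool_rot: [0.045, 0.999, 0.005, 0.027]
wrist_force: [-0.1, -0.3, -0.6]
width: -0.0002
```

Request:
play_rows([
  [0,[-5,4,-6],0],
  [0,[0,0,-6],0],
  [0,[0,0,0],0],
])

```text
time: 21.93
position: [0.488, 0.3229, 0.0745]
tool_rot: [0.047, 0.999, 0.004, 0.026]
wrist_force: [-0.8, 0.4, 0.3]
width: -0.0
```

Request:
play_rows([
  [0,[0,0,-4],0],
])

```text
time: 22.02
position: [0.4884, 0.3234, 0.071]
tool_rot: [0.046, 0.999, 0.005, 0.027]
wrist_force: [0.0, 0.2, 0.5]
width: -0.0003
```

Request:
play_rows([
  [0,[0,0,-1],0],
])

```text
time: 22.1
position: [0.4883, 0.3231, 0.0694]
tool_rot: [0.047, 0.999, 0.004, 0.026]
wrist_force: [-0.5, 0.2, -0.0]
width: -0.0002
```

Request:
play_rows([
  [0,[0,0,-1],0],
])

```text
time: 22.18
position: [0.4887, 0.3233, 0.0686]
tool_rot: [0.047, 0.999, 0.005, 0.026]
wrist_force: [0.7, -0.6, 1.3]
width: 0.0002
```

Request:
play_rows([
  [0,[0,0,-1],0],
])

```text
time: 22.27
position: [0.4889, 0.3233, 0.0677]
tool_rot: [0.047, 0.999, 0.005, 0.027]
wrist_force: [-0.7, 0.2, -0.5]
width: 0.0001
```

Request:
play_rows([
  [0,[0,0,-1],0],
])

```text
time: 22.35
position: [0.4892, 0.3234, 0.0669]
tool_rot: [0.047, 0.999, 0.005, 0.027]
wrist_force: [0.1, 0.3, -0.0]
width: 0.0001
```

Request:
play_rows([
  [0,[0,0,-1],0],
])

```text
time: 22.43
position: [0.4895, 0.3235, 0.0661]
tool_rot: [0.047, 0.999, 0.005, 0.027]
wrist_force: [-0.9, 0.3, -0.2]
width: 0.0
```

Request:
play_rows([
  [0,[0,0,-1],0],
])

```text
time: 22.52
position: [0.4896, 0.3235, 0.0652]
tool_rot: [0.047, 0.999, 0.005, 0.027]
wrist_force: [1.1, 0.3, 0.5]
width: -0.0001
```

Request:
play_rows([
  [0,[0,0,-1],0],
])

```text
time: 22.6
position: [0.4898, 0.3236, 0.0643]
tool_rot: [0.047, 0.999, 0.005, 0.028]
wrist_force: [0.2, -0.4, 0.1]
width: -0.0001
```

Still no contact 3.6 mm below the out height, so the cap seems to be locked in. Continuing.

Request:
play_rows([
  [0,[-1,0,-1],0],
])

```text
time: 22.68
position: [0.4894, 0.3236, 0.0635]
tool_rot: [0.047, 0.998, 0.005, 0.028]
wrist_force: [2.5, -0.3, 3.4]
width: -0.0002
```

Request:
play_rows([
  [0,[-1,0,-1],0],
])

```text
time: 22.77
position: [0.4894, 0.3236, 0.063]
tool_rot: [0.047, 0.998, 0.005, 0.029]
wrist_force: [1.3, -0.2, 3.0]
width: 0.0004
```

Request:
play_rows([
  [0,[-1,0,-1],0],
])

```text
time: 22.85
position: [0.4895, 0.3236, 0.0626]
tool_rot: [0.047, 0.998, 0.006, 0.03]
wrist_force: [1.2, -0.9, 3.0]
width: -0.0002
```

Request:
play_rows([
  [0,[0,0,-1],0],
])

```text
time: 22.93
position: [0.4896, 0.3236, 0.062]
tool_rot: [0.048, 0.998, 0.006, 0.03]
wrist_force: [-1.7, -0.3, 2.9]
width: -0.0002
```

There is contact at z of about 0.0635 with 3 N, so the cap is locked in (on). I press to the stop, expected at z of about 0.059.

Request:
play_rows([
  [0,[0,0,-2],0],
  [0,[0,0,-2],0],
])

```text
time: 23.1
position: [0.4896, 0.3237, 0.0587]
tool_rot: [0.048, 0.998, 0.005, 0.031]
wrist_force: [-4.6, -3.2, 20.9]
width: -0.0004
```

Request:
play_rows([
  [0,[0,0,-1.5],0],
])

```text
time: 23.18
position: [0.4897, 0.3237, 0.0587]
tool_rot: [0.048, 0.998, 0.005, 0.031]
wrist_force: [-5.6, -5.5, 21.6]
width: 0.0003
```

Request:
play_rows([
  [0,[0,0,-1.5],0],
])

```text
time: 23.27
position: [0.4897, 0.3236, 0.0588]
tool_rot: [0.048, 0.998, 0.004, 0.031]
wrist_force: [-4.8, -4.5, 15.2]
width: -0.0001
```

It bottomed at 0.0587 with 20 N. I'll release straight up, then feel again for the out height, starting from z=0.078.

Request:
play_rows([
  [0,[0,0,6],0],
  [0,[0,0,8],0],
  [0,[0,0,5],0],
  [0,[0,0,0],0],
])

```text
time: 23.6
position: [0.4881, 0.3243, 0.0783]
tool_rot: [0.047, 0.998, 0.004, 0.03]
wrist_force: [-0.8, 0.7, -0.5]
width: 0.0001
```

Request:
play_rows([
  [0,[0,0,-4],0],
  [0,[0,0,-2],0],
])

```text
time: 23.77
position: [0.4879, 0.3244, 0.072]
tool_rot: [0.047, 0.998, 0.004, 0.03]
wrist_force: [-0.0, -0.1, 0.0]
width: 0.0001
```

Request:
play_rows([
  [0,[0,0,-1.5],0],
])

```text
time: 23.85
position: [0.4875, 0.3242, 0.0697]
tool_rot: [0.047, 0.998, 0.004, 0.03]
wrist_force: [-0.3, 0.5, -0.3]
width: 0.0002
```

Request:
play_rows([
  [0,[0,0,-1],0],
])

```text
time: 23.93
position: [0.4871, 0.3239, 0.0678]
tool_rot: [0.047, 0.998, 0.004, 0.029]
wrist_force: [1.6, 0.4, 1.6]
width: -0.0001
```

Request:
play_rows([
  [0,[0,0,-1],0],
])

```text
time: 24.02
position: [0.4871, 0.3239, 0.0664]
tool_rot: [0.047, 0.998, 0.004, 0.029]
wrist_force: [1.3, -0.4, 1.9]
width: 0.0001
```

Request:
play_rows([
  [0,[0,0,-1],0],
])

```text
time: 24.1
position: [0.4871, 0.3238, 0.0653]
tool_rot: [0.047, 0.998, 0.004, 0.029]
wrist_force: [-0.3, -1.1, 2.8]
width: -0.0001
```

Request:
play_rows([
  [0,[0,0,-1],0],
])

```text
time: 24.18
position: [0.4871, 0.3239, 0.0643]
tool_rot: [0.047, 0.998, 0.004, 0.029]
wrist_force: [-1.0, -0.4, 2.2]
width: 0.0001
```

Contact comes at z of about 0.068 with 1.6 to 2 N, so the switch is now out (off). I'll back off and go to the pack's grip bar.

Request:
play_rows([
  [0,[0,0,8],0],
  [0,[0,0,20],0],
  [0.4,[0,0,20],0],
  [0.4,[-1,-25,10],0],
  [0.4,[-2,-30,0],0],
  [0.4,[-2,-20,0],0],
  [0.4,[0,0,0],0],
])

```text
time: 24.77
position: [0.4791, 0.249, 0.1257]
tool_rot: [0.044, 0.999, 0.005, 0.027]
wrist_force: [0.8, 0.2, -0.7]
width: 0.0342
```

```bash
python3 - <<'E'
from h import *
o=monitor.get_obs(); print({k:np.round(v,4) for k,v in o.items() if k in("position","tool_rot","wrist_force","width","q")})
snap("wrist","w13"); print(px("w13",[.4816,.2376,.114]),px("w13",[.4887,.3235,.1]))
print("top bar",pt("t10",130+488/5.5,175+291/5.5,.114))
E
```

```text
{'q': array([ 0.3113,  0.1879, -0.9315,  1.8411,  0.1934,  1.1454,  0.7991]), 'position': array([0.4791, 0.249 , 0.1257]), 'tool_rot': array([0.0437, 0.9987, 0.0046, 0.0271]), 'wrist_force': array([ 0.8086,  0.197 , -0.7077]), 'width': np.float64(0.0342)}
[307.84569486 223.93049892] [428.18316303 214.56978243]
top bar [0.47722255 0.23372348 0.114     ]
```

View pics/w13.png

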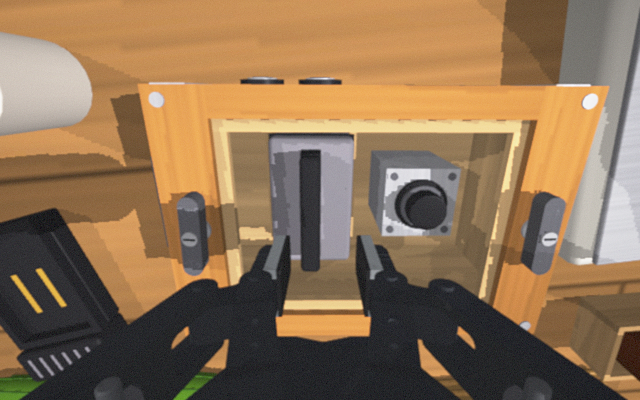

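```bash
python3 - <<'E'
from h import *
print(pt("s11",340+362/6,170+422/6,.112)); print(pt("w13",310,150,.114),pt("w13",311,270,.114))
E
```

```text
[0.48215384 0.24437744 0.112     ]
[0.43182464 0.24414067 0.114     ] [0.51780356 0.2360805  0.114     ]
```

The bar runs from (310,150) to (311,270), 86 mm against 84 given, with its middle at about (0.477,0.239). Descending onto it.

Request:
play_rows([
  [0.4,[0,-10,-12],0],
  [0.4,[0,0,-20],0],
  [0.4,[0,0,-12],0],
  [0.4,[0,0,-6],0],
  [0.4,[0,0,0],0],
])

```text
time: 25.23
position: [0.4798, 0.2455, 0.0766]
tool_rot: [0.042, 0.999, 0.007, 0.029]
wrist_force: [0.2, 0.3, 1.2]
width: 0.0341
```

Request:
play_rows([
  [0.4,[-1,-6,-6],0],
  [0.4,[0,0,-6],0],
  [0.4,[0,0,-3],0],
  [0.4,[0,0,0],0],
])

```text
time: 25.57
position: [0.4787, 0.2417, 0.0612]
tool_rot: [0.04, 0.999, 0.009, 0.029]
wrist_force: [-0.1, -0.5, -0.1]
width: 0.0339
```

```bash
python3 - <<'E'
from h import *
snap("scene","s14");crop("s14",360,170,110,100,6,"c14");snap("wrist","w14")
E
```

```text
(no output)
```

View pics/c14.png

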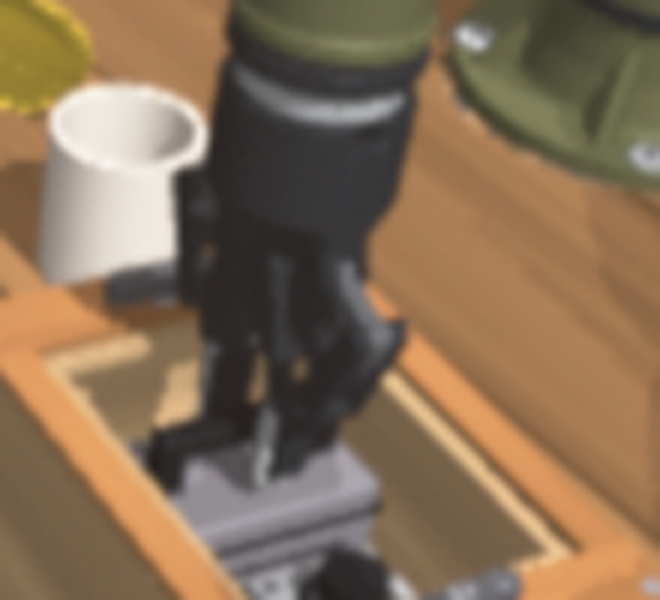

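View pics/w14.png

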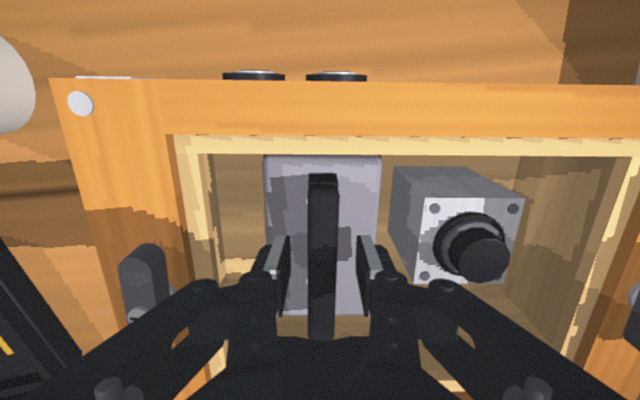

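The bar is centred between the pads at (322,255), and the cap at (480,260) stands up tall. Gripping.

Request:
play_rows([
  [0.2,[0,0,0],0],
  [0,[0,0,0],0],
  [0,[0,0,0],0],
  [0,[0,0,0],0],
  [0,[0,0,0],0],
  [0,[0,0,0],0],
], grip_force=90)

```text
time: 26.17
position: [0.4796, 0.2422, 0.0625]
tool_rot: [0.04, 0.999, 0.009, 0.03]
wrist_force: [-0.3, -0.4, -1.2]
width: 0.0116
```

Request:
play_rows([
  [0,[0,0,4],0],
  [0,[0,0,6],0],
  [0,[0,0,8],0],
])

```text
time: 26.42
position: [0.4767, 0.2399, 0.0778]
tool_rot: [0.04, 0.999, 0.007, 0.027]
wrist_force: [1.2, -0.1, -7.9]
width: 0.0121
```

It carries about 7 N, so the pack is held. Lifting clear.

Request:
play_rows([
  [0,[0,0,15],0],
  [0,[0,0,20],0],
  [0,[0,0,25],0],
  [0,[0,0,25],0],
  [0,[0,0,25],0],
  [0,[0,0,25],0],
  [0,[0,0,15],0],
  [0,[0,0,0],0],
])

```text
time: 27.08
position: [0.4701, 0.2381, 0.2352]
tool_rot: [0.039, 0.999, 0.005, 0.023]
wrist_force: [1.6, -0.0, -6.8]
width: 0.0123
```

```bash
python3 - <<'E'
from h import *
o=monitor.get_obs(); print({k:np.round(v,4) for k,v in o.items() if k in("position","tool_rot","wrist_force","width","q")})
snap("scene","s15")
E
```

```text
{'q': array([ 0.3912,  0.0549, -0.9436,  1.7125,  0.0629,  1.353 ,  0.9302]), 'position': array([0.4701, 0.2381, 0.2352]), 'tool_rot': array([0.0388, 0.999 , 0.0052, 0.0231]), 'wrist_force': array([ 1.5994e+00, -5.0000e-03, -6.7635e+00]), 'width': np.float64(0.0123)}
```

View pics/s15.png

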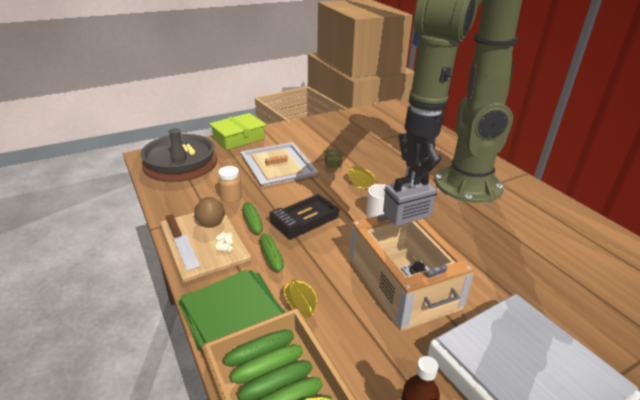

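The pack is out and upright. Now I carry it to the charger at (0.566,-0.072) and turn it +14°.

Request:
play_rows([
  [0,[6,-15,0],0],
  [0,[10,-28,0],3],
  [0,[12,-34,0],4],
  [0,[12,-36,0],4],
  [0,[12,-36,0],3],
  [0,[12,-36,0],0],
  [0,[10,-36,0],0],
  [0,[8,-30,0],0],
])

```text
time: 27.8
position: [0.5391, -0.0104, 0.2218]
tool_rot: [-0.103, 0.995, 0.01, 0.011]
wrist_force: [2.1, -0.2, -6.7]
width: 0.0116
```

Request:
play_rows([
  [0,[6,-25,0],0],
  [0,[5,-15,0],0],
  [0,[0,-5,0],0],
  [0,[0,0,0],0],
])

```text
time: 28.13
position: [0.5465, -0.0677, 0.2133]
tool_rot: [-0.097, 0.995, 0.011, 0.005]
wrist_force: [0.4, 0.1, -6.8]
width: 0.0118
```

Request:
play_rows([
  [0,[18,-2,-10],-1.5],
  [0,[3,-1,-20],0],
  [0,[0,0,-25],0],
  [0,[0,0,-15],0],
  [0,[0,0,0],0],
])

```text
time: 28.55
position: [0.5668, -0.0582, 0.1404]
tool_rot: [-0.089, 0.996, 0.014, 0.005]
wrist_force: [-1.1, 0.4, -7.6]
width: 0.0116
```

```bash
python3 - <<'E'
from h import *
o=monitor.get_obs(); print({k:np.round(v,4) for k,v in o.items() if k in("position","tool_rot","wrist_force","width","q")})
snap("scene","s16");crop("s16",250,160,120,100,6,"c16");snap("wrist","w16");snap("top","t16");crop("t16",290,130,100,110,6,"c16t")
E
```

```text
{'q': array([ 0.6694,  0.2474, -0.681 ,  1.7159,  0.1337,  1.2282,  1.7076]), 'position': array([ 0.5668, -0.0582,  0.1404]), 'tool_rot': array([-0.0887,  0.996 ,  0.0141,  0.0046]), 'wrist_force': array([-1.0751,  0.393 , -7.6455]), 'width': np.float64(0.0116)}
```

View pics/c16.png

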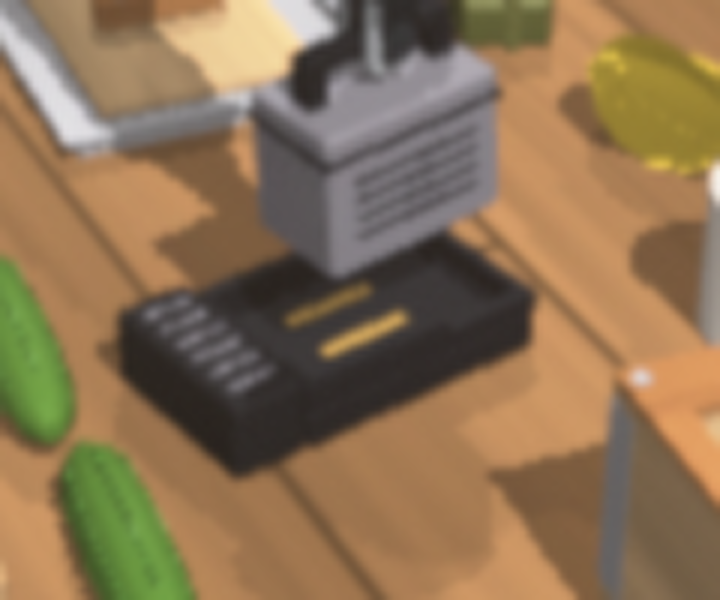

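View pics/w16.png

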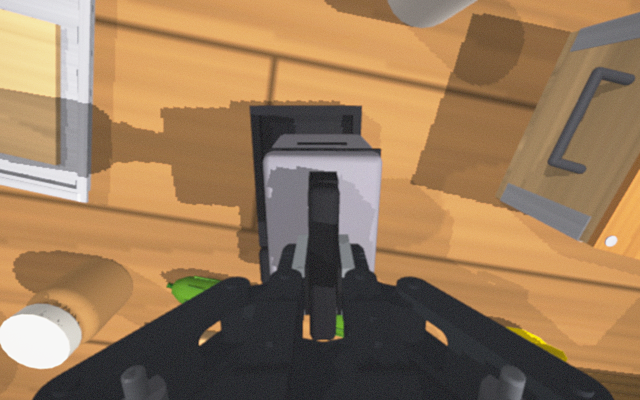

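View pics/c16t.png

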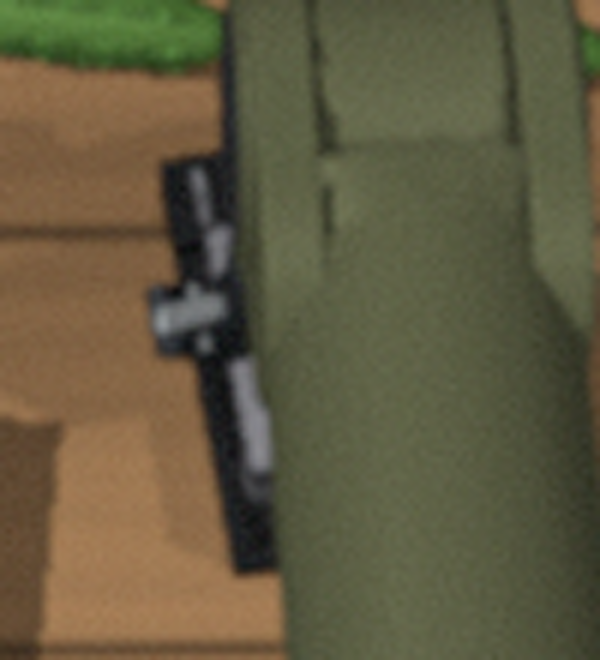

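```bash
python3 - <<'E'
from h import *
f=lambda c,z: pt("s16",250+(c[0]+.5)/6-.5,160+(c[1]+.5)/6-.5,z)[:2]
A,B,C=f((338,278),.086),f((495,203),.086),f((265,222),.086)
print("pp",A,"mp",B,"pm",C,np.linalg.norm(A-B),np.linalg.norm(A-C),"ctr",(B+C)/2,"yaw",np.degrees(np.arctan2(*(A-B)[::-1])))
# charger: rim top z .034 corners: +y,-x end (533,292); box corners top z .044: (+x,+y) (240,432)? (+x,-y) (122,318)
P,Q,R=f((533,290),.034),f((238,432),.044),f((122,315),.044)
yaw=np.arctan2(*(Q-P)[::-1]); ex=np.array([np.cos(yaw),np.sin(yaw)]);ey=np.array([-ex[1],ex[0]])
print("chg",P,Q,R,np.linalg.norm(P-Q),np.linalg.norm(Q-R),np.degrees(yaw),"org from P",P+.07*ex-.051*ey,"from QR",(Q+R)/2-.112*ex)
# bay from wrist: left rim corner top
for c in((250,107),(361,107)): print(pt("w16",*c,.034))
E
```

```text
pp [ 0.60451143 -0.02132354] mp [ 0.5083834  -0.04397071] pm [ 0.61470878 -0.07851881] 0.09875978077779292 0.05809720298600314 ctr [ 0.56154609 -0.06124476] yaw 13.256788506903705
chg [ 0.48957199 -0.0354822 ] [0.67216407 0.01321358] [ 0.68367513 -0.09367484] 0.1889739337705711 0.10750645835015954 14.932750353999014 org from P [ 0.57034995 -0.06672191] from QR [ 0.56970196 -0.06909137]
[ 0.50802815 -0.13305834  0.034     ]
[ 0.4902493  -0.03419938  0.034     ]
```

The pack measures 99x58 in the scene view with its centre at (0.5615,-0.061). The charger bay's centre is (0.567,-0.0715), so I need about +5, -10. Then lower.

Request:
play_rows([
  [0,[5,-10,-8],0],
  [0,[0,-2,-10],0],
  [0,[0,0,-8],0],
  [0,[0,0,0],0],
])

```text
time: 29.03
position: [0.5786, -0.0725, 0.1214]
tool_rot: [-0.089, 0.996, 0.011, 0.012]
wrist_force: [-0.4, -0.3, -7.2]
width: 0.0121
```

Request:
play_rows([
  [0,[-6,3,-6],0],
  [0,[-1,0,-8],0],
  [0,[0,0,-6],0],
  [0,[0,0,0],0],
])

```text
time: 29.37
position: [0.5702, -0.0694, 0.0991]
tool_rot: [-0.088, 0.996, 0.011, 0.012]
wrist_force: [-1.2, 0.2, -7.5]
width: 0.0119
```

```bash
python3 - <<'E'
from h import *
o=monitor.get_obs(); print({k:np.round(v,4) for k,v in o.items() if k in("position","tool_rot","wrist_force","width")})
snap("scene","s17");crop("s17",250,160,120,100,6,"c17");snap("wrist","w17")
E
```

```text
{'position': array([ 0.5702, -0.0694,  0.0991]), 'tool_rot': array([-0.088 ,  0.996 ,  0.0112,  0.0117]), 'wrist_force': array([-1.1644,  0.2349, -7.5463]), 'width': np.float64(0.0119)}
```

View pics/c17.png

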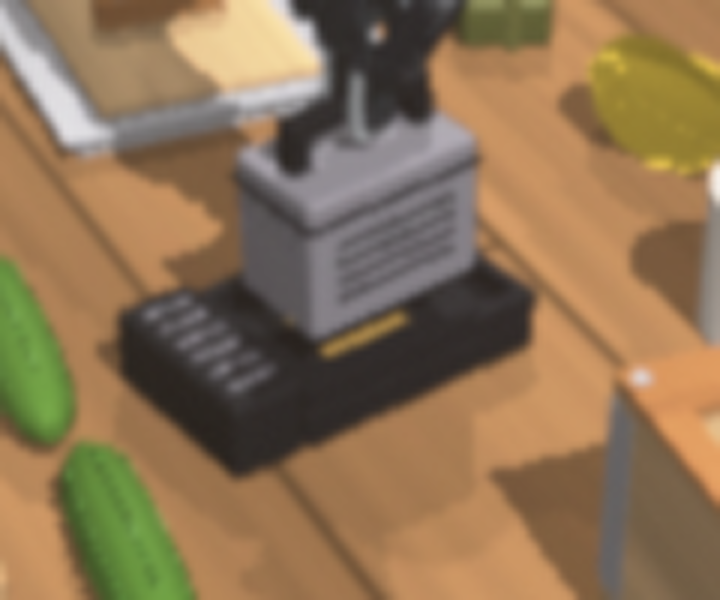

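View pics/w17.png

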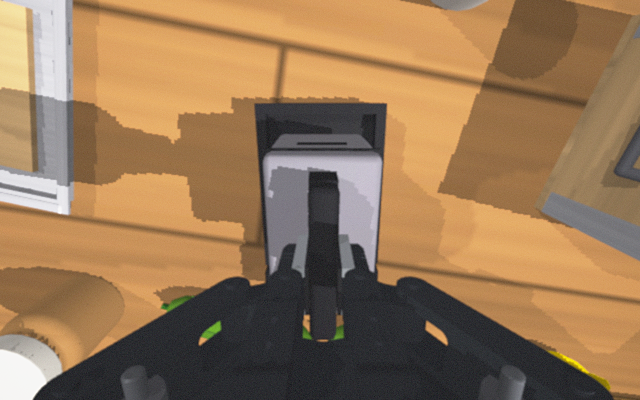

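```bash
python3 - <<'E'
from h import *
f=lambda c,z: pt("s17",250+(c[0]+.5)/6-.5,160+(c[1]+.5)/6-.5,z)[:2]
A,B,C=f((310,340),.0446),f((476,266),.0446),f((245,283),.0446)
print(A,B,C,np.linalg.norm(A-B),np.linalg.norm(A-C),"ctr",(B+C)/2)
E
```

```text
[ 0.61267471 -0.03444289] [ 0.51240562 -0.05309268] [ 0.62028236 -0.09078411] 0.10198874588052155 0.05685252215573778 ctr [ 0.56634399 -0.07193839]
```

The pack's centre is (0.566,-0.072), right on the bay centre. Lowering to its seat at z of about 0.0765.

Request:
play_rows([
  [0,[0,0,-7],0],
  [0,[0,0,-5],0],
  [0,[0,0,-3],0],
])

```text
time: 29.72
position: [0.573, -0.0696, 0.086]
tool_rot: [-0.088, 0.996, 0.01, 0.015]
wrist_force: [-0.5, 0.0, -6.8]
width: 0.012
```

Request:
play_rows([
  [0,[0,0,-3],0],
  [0,[0,0,-2],0],
])

```text
time: 29.88
position: [0.5729, -0.0697, 0.08]
tool_rot: [-0.088, 0.996, 0.011, 0.014]
wrist_force: [-0.2, 0.4, -7.1]
width: 0.0119
```

Request:
play_rows([
  [0,[-1,0,-2],0],
])

```text
time: 29.97
position: [0.572, -0.0696, 0.0778]
tool_rot: [-0.088, 0.996, 0.011, 0.014]
wrist_force: [-0.6, -0.8, -0.8]
width: 0.0117
```

Request:
play_rows([
  [0,[-1,0,-1],0],
])

```text
time: 30.05
position: [0.5713, -0.0698, 0.0774]
tool_rot: [-0.088, 0.996, 0.01, 0.015]
wrist_force: [-3.4, 0.2, 3.3]
width: 0.012
```

Request:
play_rows([
  [0,[0,0,-1],0],
])

```text
time: 30.13
position: [0.5717, -0.0698, 0.0775]
tool_rot: [-0.088, 0.996, 0.01, 0.015]
wrist_force: [-4.3, 0.5, 4.6]
width: 0.0122
```

Request:
play_rows([
  [0,[0,0,-1],0],
])

```text
time: 30.22
position: [0.5719, -0.0698, 0.0776]
tool_rot: [-0.088, 0.996, 0.01, 0.015]
wrist_force: [-4.9, 0.7, 3.0]
width: 0.0116
```

The pack is seated: its weight is taken up at z=0.0775 against 0.0765 expected. Releasing and rising.

Request:
play_rows([
  [0.2,[0,0,0],0],
  [0.4,[0,0,0],0],
  [0.4,[0,0,0],0],
  [0.4,[0,0,0],0],
  [0.4,[0,0,15],0],
  [0.4,[0,0,25],0],
  [0.4,[0,0,35],0],
  [0.4,[0,0,40],0],
])

```text
time: 30.88
position: [0.5702, -0.0691, 0.1902]
tool_rot: [-0.088, 0.996, 0.012, 0.013]
wrist_force: [0.8, -1.2, -0.1]
width: 0.0342
```

Request:
play_rows([
  [0.4,[0,-20,30],0],
  [0.4,[0,-35,20],0],
  [0.4,[0,-40,0],0],
  [0.4,[0,-40,0],0],
  [0.4,[0,-40,0],0],
  [0.4,[0,0,0],0],
  [0.4,[0,0,0],0],
])

```text
time: 31.47
position: [0.5772, -0.2487, 0.2585]
tool_rot: [-0.093, 0.995, 0.006, 0.026]
wrist_force: [0.2, 1.5, -0.4]
width: 0.0342
```

```bash
python3 - <<'E'
from h import *
o=monitor.get_obs(); print({k:np.round(v,4) for k,v in o.items() if k in("time","position","tool_rot","wrist_force","width")})
snap("scene","s18");snap("top","t18");crop("s18",235,100,240,200,3.2,"c18");crop("t18",120,120,400,180,2,"c18t")
crop("t18",130,175,145,100,5.5,"c18u")
E
```

```text
{'time': np.float64(31.4667), 'position': array([ 0.5772, -0.2487,  0.2585]), 'tool_rot': array([-0.0928,  0.9953,  0.006 ,  0.0258]), 'wrist_force': array([ 0.1709,  1.5364, -0.3559]), 'width': np.float64(0.0342)}
```

View pics/c18.png

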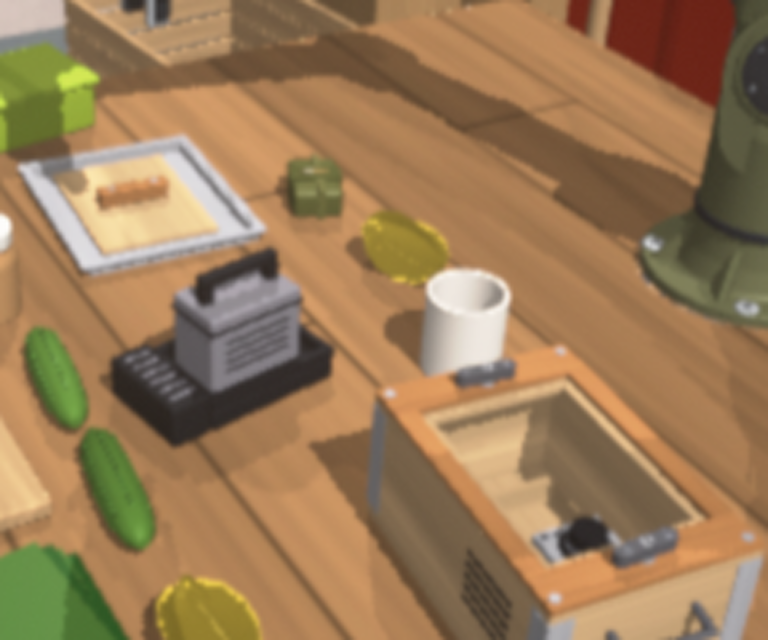

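View pics/c18t.png

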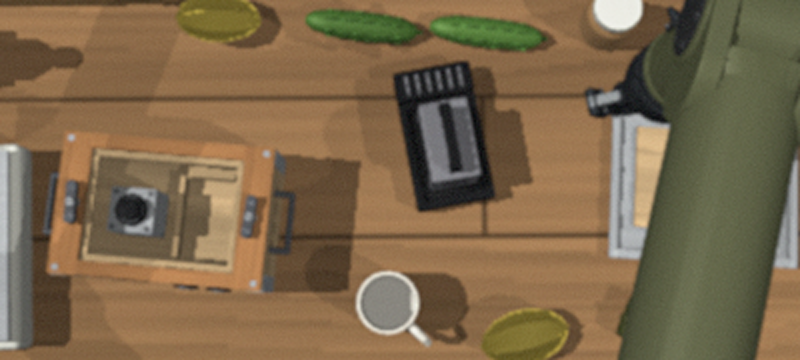

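View pics/c18u.png

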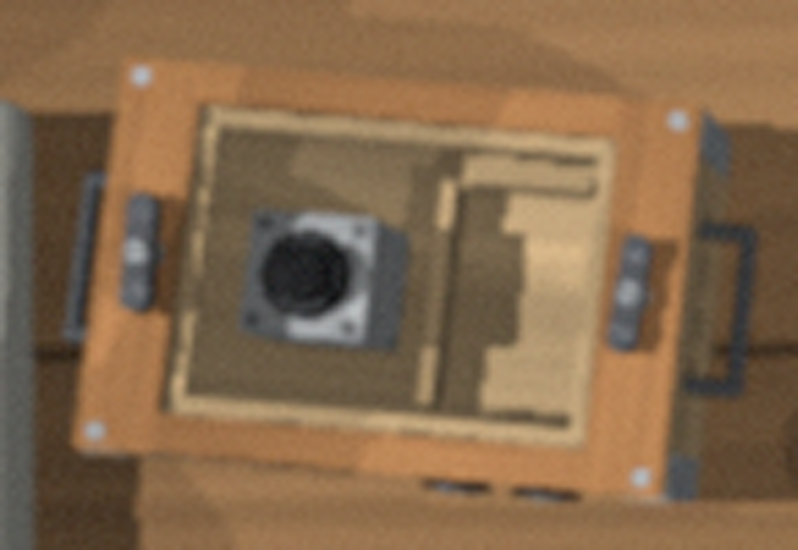

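The last pictures show the pack upright in the charger bay, the panel flat in the tray and both bars along the frame. The cap is out, and nothing else has moved. Handing in.

```bash
python3 - <<'E'
from h import *
print(env.job_done())
E
```

```text
the job is handed in; nothing more can be done
None
```

I did the whole job in about 31 s of the 72 s allowed and handed it in. No verdict was reported.

- **Turn buttons:** I gripped both bars and turned them about 85 to 87° aside. The last pictures show both lying along the frame.
- **Panel:** I laid the panel flat in the tray, inside its walls. My force check on the set-down failed: the rows ended on a zero move, which hides contact. I judged it by height instead (z -0.015, expected -0.0144) and by pictures.
- **Switch:** The cap was locked in at the start (contact 5 mm low, about 3 N). I pressed it once to the stop and felt it again at its out height at 1.6 to 2 N. I lifted the pack only after that.
- **Pack:** I set the pack on the bay floor until its weight came off the wrist. Just before lowering, its centre measured within 2 mm of the bay's. After release it stood upright with the gripper clear of everything.
- **Bystanders:** In the last pictures the fruit, parcel and mug show no sign of having moved. The jar was mostly hidden by the arm and the picture edge, so I checked it less well.

Three readings disagreed with the description:
- **Fingertips:** The real fingertips sit about 32 mm above the reported TCP. I found this when the first grasp closed on air, and touched the frame to measure it.
- **Tray rim:** The rim measured about 208 x 244 mm, against the 190 x 230 mm given.
- **Tool tilt:** The tool drifted up to about 3° from vertical, which did no visible harm.

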